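# Fetch the adapter ring from a crowded lens trough

### The job

The black camera adapter ring lies in the row of four things in the long lens trough, hemmed in by the neighbour on either side of it. Stand those two neighbours on the empty tray, lay the ring flat in the middle of the round seat, and only then put the neighbours back upright in the trough, each where it stood before. Tip nothing over, and leave the spare objective and the eyepiece beside the trough where they are.

Things in the scene. Friction and masses are not known exactly. Their poses are not given: they have to be found in the camera images.
- adapter_ring: the thing to fetch: black ring with open middle, 40 mm outside diameter, 18 mm high, lying flat in one of the two inner places of the trough; origin at the centre of its underside. It is lower than the trough's side walls and 6 mm from them, so it can be gripped only along the trough, across its rim, once both places beside it are empty
- canister_black: black upright screw canister, a plain cylinder 37 mm in diameter, 62 mm high; origin at the centre of its underside, z up its axis. Stands in one of the remaining places of the trough
- canister_white: white upright screw canister, a plain cylinder 41 mm in diameter, 50 mm high; origin at the centre of its underside, z up its axis. Stands in one of the remaining places of the trough
- dropper_bottle: small dark red-brown upright bottle with a label and a black cap, body 36 mm in diameter and straight up to about 55 mm, 86 mm high in all; origin at the centre of its underside, z up its axis. Stands in one of the remaining places of the trough
- trough: fixed open aluminium trough, outside 214 mm long (its x axis), 62 mm wide (y), 30 mm high, walls and floor 5 mm thick (inside 52 mm wide); origin at the centre of its underside. Four things stand in it in a row, in changing order, at about x = -75, -25, 25, 75 mm, 10 mm clear of one another. The three upright ones rise above the walls and can be gripped there across the trough
- tray: fixed flat steel tray, empty, outside 160 mm long (its x axis) by 84 mm wide (its y axis), rim 12 mm high, wall and floor 4 mm thick (floor 4 mm above the bench); origin at the centre of its underside. The side area for the things that are in the way
- seat: fixed round seat for the ring, a dark disc 72 mm in diameter with a bright raised lip; origin at the centre of its underside, its floor 6 mm above the bench, the lip 60 mm in inside diameter and 2.5 mm high above the floor
- objective: bystander: white spare microscope objective standing upright by the trough, 28 mm in diameter, 44 mm high; origin at the centre of its underside. To be left alone
- eyepiece: bystander: black stepped spare eyepiece standing upright by the far corner of the trough, 39 mm in diameter, 63 mm high; origin at the centre of its underside. To be left alone
Things that resemble listed ones, but are neither listed nor needed, are in the scene too. Leave any orange look-alike of the canister_black alone.

How it is judged:
On the way, in this order (a step that is already met when the one before it is completed fails the run):
1. two of the upright things stand on the tray while the ring is still in its place in the trough ((((x of canister_black in the frame of tray between -0.075 and 0.075 m and y of canister_black in the frame of tray between -0.038 and 0.038 m and z of canister_black in the frame of tray below 0.01 m and angle between canister_black's own z axis and vertical below 0.12 rad) and (x of canister_white in the frame of tray between -0.075 and 0.075 m and y of canister_white in the frame of tray between -0.038 and 0.038 m and z of canister_white in the frame of tray below 0.01 m and angle between canister_white's own z axis and vertical below 0.12 rad)) or ((x of canister_black in the frame of tray between -0.075 and 0.075 m and y of canister_black in the frame of tray between -0.038 and 0.038 m and z of canister_black in the frame of tray below 0.01 m and angle between canister_black's own z axis and vertical below 0.12 rad) and (x of dropper_bottle in the frame of tray between -0.075 and 0.075 m and y of dropper_bottle in the frame of tray between -0.038 and 0.038 m and z of dropper_bottle in the frame of tray below 0.01 m and angle between dropper_bottle's own z axis and vertical below 0.12 rad)) or ((x of canister_white in the frame of tray between -0.075 and 0.075 m and y of canister_white in the frame of tray between -0.038 and 0.038 m and z of canister_white in the frame of tray below 0.01 m and angle between canister_white's own z axis and vertical below 0.12 rad) and (x of dropper_bottle in the frame of tray between -0.075 and 0.075 m and y of dropper_bottle in the frame of tray between -0.038 and 0.038 m and z of dropper_bottle in the frame of tray below 0.01 m and angle between dropper_bottle's own z axis and vertical below 0.12 rad))) and distance of adapter_ring from where it was at the start of the episode below 0.03 m), for 0.2 s.
2. the ring lies flat in the middle of the seat while two things still stand on the tray (horizontal distance between adapter_ring and seat below 0.011 m and z of adapter_ring in the frame of seat below 0.0085 m and angle between adapter_ring's own z axis and vertical below 0.08 rad and linear speed of adapter_ring below 0.02 m/s and (((x of canister_black in the frame of tray between -0.075 and 0.075 m and y of canister_black in the frame of tray between -0.038 and 0.038 m and z of canister_black in the frame of tray below 0.01 m and angle between canister_black's own z axis and vertical below 0.12 rad) and (x of canister_white in the frame of tray between -0.075 and 0.075 m and y of canister_white in the frame of tray between -0.038 and 0.038 m and z of canister_white in the frame of tray below 0.01 m and angle between canister_white's own z axis and vertical below 0.12 rad)) or ((x of canister_black in the frame of tray between -0.075 and 0.075 m and y of canister_black in the frame of tray between -0.038 and 0.038 m and z of canister_black in the frame of tray below 0.01 m and angle between canister_black's own z axis and vertical below 0.12 rad) and (x of dropper_bottle in the frame of tray between -0.075 and 0.075 m and y of dropper_bottle in the frame of tray between -0.038 and 0.038 m and z of dropper_bottle in the frame of tray below 0.01 m and angle between dropper_bottle's own z axis and vertical below 0.12 rad)) or ((x of canister_white in the frame of tray between -0.075 and 0.075 m and y of canister_white in the frame of tray between -0.038 and 0.038 m and z of canister_white in the frame of tray below 0.01 m and angle between canister_white's own z axis and vertical below 0.12 rad) and (x of dropper_bottle in the frame of tray between -0.075 and 0.075 m and y of dropper_bottle in the frame of tray between -0.038 and 0.038 m and z of dropper_bottle in the frame of tray below 0.01 m and angle between dropper_bottle's own z axis and vertical below 0.12 rad)))), for 0.2 s.
At the end, for the whole second after the job is handed in: The ring lies flat in the seat, its centre within 11 mm of the seat's centre; the two canisters and the bottle stand upright in the trough, each within 12 mm of where it stood at the start; all are at rest (horizontal distance between adapter_ring and seat below 0.011 m and z of adapter_ring in the frame of seat below 0.0085 m and angle between adapter_ring's own z axis and vertical below 0.08 rad and linear speed of each of adapter_ring, canister_black, canister_white, dropper_bottle below 0.02 m/s and distance of each of canister_black, canister_white, dropper_bottle from where it was at the start of the episode below 0.012 m and angle between each of canister_black, canister_white, dropper_bottle's own z axis and vertical below 0.1 rad); the robot touches nothing.
It fails at once if the ring, a canister or the bottle is tipped over (angle between any of canister_black, canister_white, dropper_bottle, adapter_ring's own z axis and vertical above 0.6 rad).
It fails at once if the spare objective or the eyepiece is shifted by more than 15 mm (distance of any of objective, eyepiece from where it was at the start of the episode above 0.015 m).
It also fails if it takes over 106 s, if anything falls off the work surface, if the arm or the gripper's body presses on something with over 40 N, if the wrist force passes 120 N, or if a joint passes its speed limit or range.

### The arm

A 6-joint arm with a two-finger parallel gripper is mounted at the origin on a cart in front of the work surface, level with it; the furniture and walls round the work are solid. World frame = base frame: x ahead of the robot, y to its left, z up, the work surface at z = 0. Lengths are in m, angles in rad, forces in N, time in s.
With the tool pointing down it reaches from about 0.375 to 0.825 m from the base axis. Payload 5.5 kg.
Tool frame: the origin (TCP) lies midway between the tips of the shut fingers; the grasp point (between the pads) lies 19 mm behind it (ctrl.grasp_offset is the distance from the TCP to the grasp point, in m); y points along the fingers, x is the direction in which the jaws open and shut, and the axes are right-handed (so a half turn about y gives the same grasp; the last joint's range is limited). The gripper opens to 85 mm and grips with 20 to 120 N. Pads are 22 mm wide; open, the fingers measure 114 mm over their backs; the gripper's body (76 mm by 85 mm) begins 54 mm behind the grasp point. The pads swing forward as they close: fully open they stand 13 mm farther back than shut.
Start: joints at [-1.257, 0.314, -0.047, 1.21, 0, 1.571], TCP at [0.185, -0.571, 0.231] pointing down, gripper open.
Joint ranges: [-2.67, 2.67], [-0.69, 1.73], [-1.03, 1.25], [-2.08, 2.16], [-1.42, 1.45], [-3.14, 3.14]. Speed limits (rad/s): [2.39, 2.39, 3.01, 3.14, 3.14, 3.14].

### API

Orientations are given as a unit quaternion [x, y, z, w].
In Python, from workcell import ctrl gives the robot as it stands.
- The arm moves only by the tool arm_command, never from a script. Its argument "deltas" is a list of rows, each an object with "dp": the shift along the tool's x, y, z in m, a list of three; "delta_rot": the turn, a rotation vector about the tool's x, y, z in rad, a list of three; "fingers": the closure, from 0 (fully open) to 1 (shut). A call has 1 to 20 rows; each row shifts and turns the commanded pose from where the row before left it, along the tool's axes as they then stand; what a row does not reach is not made up. A row lasts 1/10 s, in which the tool goes at most 50 mm and 8.59 degrees, less where a joint would pass 70% of its speed; a pose out of reach is approached as far as the arm can. A call is refused whole if a number of a shift passes 0.05 or a number of a turn 0.15, either way. A call with a gripper value outside its range is refused whole. The fingers move at their own pace and stop on an object; "force" is the grip in N (left out, the last holds). Time passes only in rows, so rows that do not move let the fingers close. It gives the time, the measured TCP pose, the force and the opening at its end, in the units of the state.
- ctrl.state(): the state, without advancing time (a new reading comes with each control period).
- ctrl.capture(name): name is "side" or "top" or "wrist"; returns the picture (420x560x3 uint8, red, green, blue); there is no depth.
- ctrl.camera_model(name): a dict with "mtx" (3x3 intrinsics, pixels), "dist" ([k1, k2, p1, p2, k3] as OpenCV has them; the pictures are not rectified), "extrinsics" (4x4, takes a point from camera to world coordinates); the wrist camera has in their place "T_tool_cam" (4x4, takes a point from camera to tool coordinates, whose origin is the TCP and whose axes are the tool frame's). Camera axes: x right, y up, looking along -z (the intrinsics and any distortion apply to the point x, -y, -z); pixel columns grow to the right and rows downward; lengths in m; the calibration is good to about 2 mm. A picture is of the moment at which its call begins: read the wrist's pose just before it. camera_model takes no time and is no camera call.
- ctrl.close_job(): hands the job in, once; it reports no verdict.
The state is a dict: "t": time; "joint_positions": joint angles; "qvel": joint speeds; "tau": joint torques, N m; "eef_pos": TCP position; "tool_rot": TCP orientation; "ft_force": force on the tool from outside, world axes, zero at the start; "ft_torque": the same for the moment, N m; "opening": finger opening in m.
Only numpy, scipy, OpenCV 4.12 (cv2) and the standard library are available. Lean on these libraries where they do the work, as an engineer would, in place of code of your own. Each camera call takes 0.05 s, during which the arm holds its last target. There are 200 camera calls.

## Working session

There is one attempt and no reset: what is moved stays moved. The work goes in short steps, Python scripts to look and compute and a tool call to move; the robot and the scene stay as the last step left them, time stands still between calls to the robot, and variables do not carry over. Pictures are saved under pics/ and viewed, about 12 in all and at most 16, crops included, and the job is handed in when it is done.

Besides the shell and the picture viewer there is one more tool, called after "Emit:" in YAML: its name, and indented under it one key for each argument. arm_command: Moves the arm, as the interface text tells. Its arguments: {"type":"object","properties":{"deltas":{"type":"array","items":{"type":"object","properties":{"dp":{"type":"array","items":{"type":"number"}},"delta_rot":{"type":"array","items":{"type":"number"}},"fingers":{"type":"number"}}}},"force":{"type":"number"}},"required":["deltas"]}

```bash
ls; mkdir -p pics; cat > h.py <<'E'
import numpy as np, cv2
from workcell import ctrl
from scipy.spatial.transform import Rotation as R
def T(name,st=None):
    m=ctrl.camera_model(name)
    if name!='wrist': return m,np.array(m['extrinsics'])
    st=st or ctrl.state(); A=np.eye(4);A[:3,:3]=R.from_quat(st['tool_rot']).as_matrix();A[:3,3]=st['eef_pos']
    return m,A@np.array(m['T_tool_cam'])
def pt(name,uv,z,st=None):
    m,E=T(name,st); n=cv2.undistortPoints(np.array([[uv]],float),np.array(m['mtx']),np.array(m['dist']))[0,0]
    d=E[:3,:3]@[n[0],-n[1],-1]; o=E[:3,3]; return o+d*(z-o[2])/d[2]
def px(name,P,st=None):
    m,E=T(name,st); p=np.linalg.inv(E)@np.r_[P,1]; p=np.array([[p[0],-p[1],-p[2]]])
    return cv2.projectPoints(p,np.zeros(3),np.zeros(3),np.array(m['mtx']),np.array(m['dist']))[0].ravel()
def snap(name,f):
    im=ctrl.capture(name); cv2.imwrite('pics/'+f,im[:,:,::-1]); return im
E
python3 - <<'E'
from h import *
s=ctrl.state();print(s['eef_pos'],s['tool_rot'],s['opening'],ctrl.grasp_offset)
for n in('top','side'):
    snap(n,n+'0.png');m,E=T(n);print(n,E.round(3).tolist(),np.array(m['mtx']).round(1).tolist(),m['dist'])
print(np.array(ctrl.camera_model('wrist')['T_tool_cam']).round(3).tolist())
E
```

```text
pics
[ 0.18502843 -0.57015111  0.23043365] [-0.57162389  0.41621283 -0.41523935  0.57235416] 0.08539210566124444 0.0187
top [[0.009, 0.993, -0.115, 0.424], [-1.0, 0.009, -0.001, 0.209], [0.0, 0.115, 0.993, 0.896], [0.0, 0.0, 0.0, 1.0]] [[399.5, 0.0, 274.2], [0.0, 399.5, 209.5], [0.0, 0.0, 1.0]] [-0.06017143  0.          0.          0.          0.        ]
side [[-0.36, -0.729, 0.582, 1.028], [0.933, -0.275, 0.233, 0.421], [-0.009, 0.627, 0.779, 0.717], [0.0, 0.0, 0.0, 1.0]] [[445.1, 0.0, 276.6], [0.0, 445.1, 207.3], [0.0, 0.0, 1.0]] [-0.0105087  0.         0.         0.         0.       ]
[[1.0, -0.0, 0.001, 0.001], [0.001, 0.26, -0.966, -0.143], [-0.0, 0.966, 0.26, 0.066], [0.0, 0.0, 0.0, 1.0]]
```

View pics/top0.png

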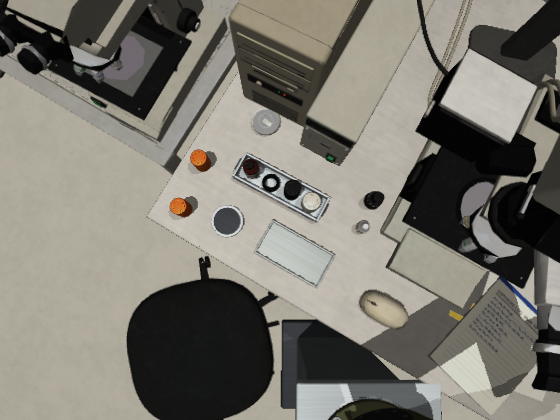

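View pics/side0.png

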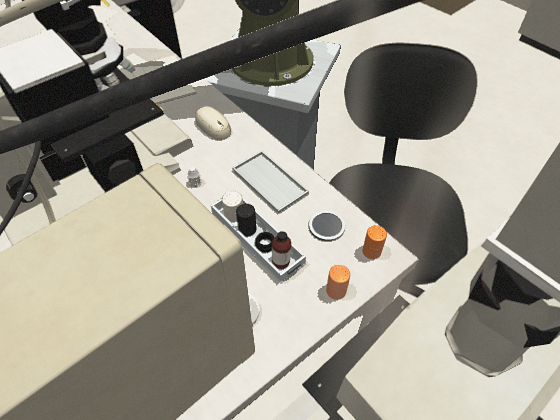

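Top view: bottle (250,168), ring (271,183), black canister (292,189), white canister (312,202), seat (228,221), tray (295,253). Objective is at (363,227) and eyepiece at (374,200). Possible mix-ups are the orange cans at (200,160) and (180,207), the grey dish at (265,122) for the seat, and the black eyepiece. I'll check this in a close crop.

```bash
python3 - <<'E'
from h import *
im=cv2.imread('pics/top0.png')
c=im[100:295,180:400]; cv2.imwrite('pics/crop1.png',cv2.resize(c,None,fx=3.6,fy=3,interpolation=cv2.INTER_CUBIC) if 0 else cv2.resize(c,None,fx=3,fy=3,interpolation=cv2.INTER_CUBIC))
hsv=cv2.cvtColor(im,cv2.COLOR_BGR2HSV)
for nm,uv,z in [('bottle',(250,168),.05),('ring',(271,183),.023),('black',(292,188),.067),('white',(312,201),.055),('seat',(228,221),.0085),('tray',(295,253),.008),('obj',(363,227),.02),('eye',(374,200),.06)]: print(nm,pt('top',uv,z).round(4))
g=cv2.cvtColor(im,cv2.COLOR_BGR2GRAY)
s=ctrl.state();M=R.from_quat(s['tool_rot']).as_matrix();print(M.round(3))
E
```

```text
bottle [0.612 0.263 0.05 ]
ring [0.5845 0.2176 0.023 ]
black [0.5662 0.1729 0.067 ]
white [0.5406 0.1298 0.055 ]
seat [0.5003 0.3127 0.0085]
tray [0.4308 0.1631 0.008 ]
obj [0.4888 0.014  0.02  ]
eye [ 0.5434 -0.0014  0.06  ]
[[ 0.309 -0.     0.951]
 [-0.951  0.001  0.309]
 [-0.002 -1.    -0.   ]]
```

View pics/crop1.png

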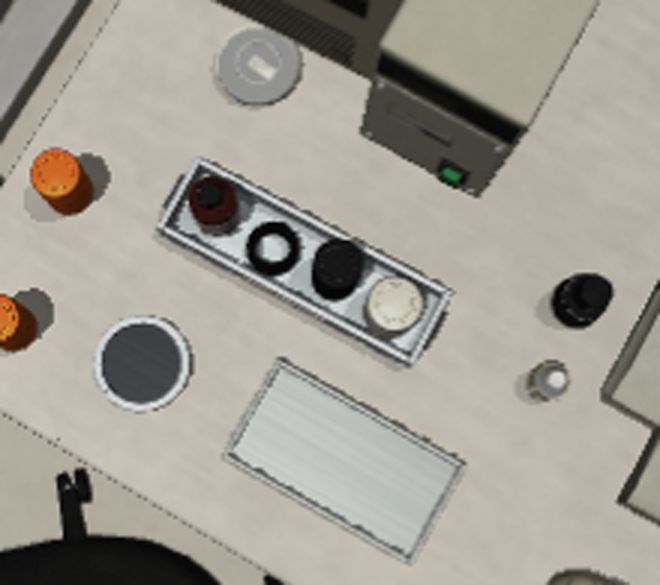

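Crop confirms the row: bottle, ring, black canister, white canister, so the ring's neighbours are the bottle and the black canister. Next I'll compute the frames and check the approach path for obstacles.

```bash
python3 - <<'E'
from h import *
f=lambda c:(c[0]/3+180-.33,c[1]/3+100-.33)
P=lambda c,z:pt('top',f(c),z)[:2]
for nm,cs,z in [('trough',[(200,160),(452,292),(410,364),(158,232)],.03),('tray',[(282,358),(464,464),(410,560),(226,458)],.012)]:
    q=np.array([P(c,z) for c in cs]); print(nm,q.mean(0).round(4),'sides',[round(np.linalg.norm(q[i]-q[i-1]),4) for i in range(4)],'ang',[round(float(np.degrees(np.arctan2(*(a-b)[::-1]))),1) for a,b in ((q[0],q[1]),(q[3],q[2]))])
for nm,c,z in [('ring',(273,248),.023),('white',(394,306),.055),('seat',(143,363),.0085),('blacktop',(343,262),.067),('bottlecap',(209,191),.091)]: print(nm,P(c,z).round(4))
for w in [(.185,-.571,.23),(.13,-.4,.35),(.3,-.28,.35),(.40,-.1,.35),(.41,.1,.35),(.36,-.3,0),(.45,-.2,0.05)]: print(w,px('top',w).round(),px('side',w).round())
st=ctrl.state(); snap('wrist','w0.png')
E
```

```text
trough [0.5749 0.1953] sides [np.float64(0.0621), np.float64(0.2096), np.float64(0.0614), np.float64(0.2081)] ang [62.4, 62.7]
tray [0.431  0.1638] sides [np.float64(0.0843), np.float64(0.1548), np.float64(0.0804), np.float64(0.1533)] ang [60.2, 61.7]
ring [0.586  0.2183]
white [0.5392 0.1319]
seat [0.501  0.3142]
blacktop [0.5683 0.1687]
bottlecap [0.6127 0.2619]
(0.185, -0.571, 0.23) [713. 391.] [ 29. -26.]
(0.13, -0.4, 0.35) [696. 461.] [ 82. -80.]
(0.3, -0.28, 0.35) [622. 346.] [ 79. -43.]
(0.4, -0.1, 0.35) [498. 275.] [129.  -5.]
(0.41, 0.1, 0.35) [354. 267.] [231.  17.]
(0.36, -0.3, 0) [499. 286.] [107. 114.]
(0.45, -0.2, 0.05) [465. 245.] [114. 130.]
```

View pics/w0.png

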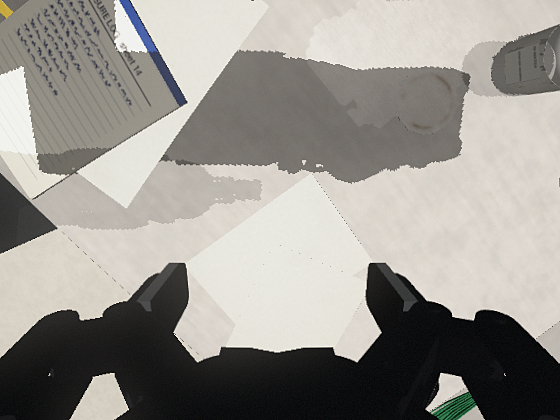

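Emit:
arm_command:
  deltas:
    - {"dp": [-0.02,-0.04,0]}
    - {"dp": [-0.03,-0.04,0]}
    - {"dp": [-0.04,-0.03,0]}
    - {"dp": [-0.04,0,0]}
    - {"dp": [-0.04,0,0]}
    - {"dp": [-0.02,0,0]}
    - {"dp": [-0.003,0,0.049],"delta_rot": [0,-0.12,0]}
    - {"dp": [-0.003,0,0.049],"delta_rot": [0,-0.12,0]}
    - {"dp": [-0.003,0,0.049],"delta_rot": [0,-0.12,0]}
    - {"dp": [-0.003,0,0.049],"delta_rot": [0,-0.12,0]}

```text
validation failed for argument at $.de...
```

```bash
python3 - <<'E'
from h import *
snap('wrist','w1.png');s=ctrl.state();print(s['eef_pos'],s['joint_positions'],s['ft_force'],R.from_quat(s['tool_rot']).as_matrix()[:,0])
E
```

```text
[ 0.18509446 -0.57038014  0.23076602] [-1.25700143e+00  3.13969717e-01 -4.76735341e-02  1.21019010e+00
 -1.01781720e-05  1.57080251e+00] [-0.08415349 -0.15443252  0.63689583] [ 0.30866439 -0.95117045 -0.00103702]
```

View pics/w1.png

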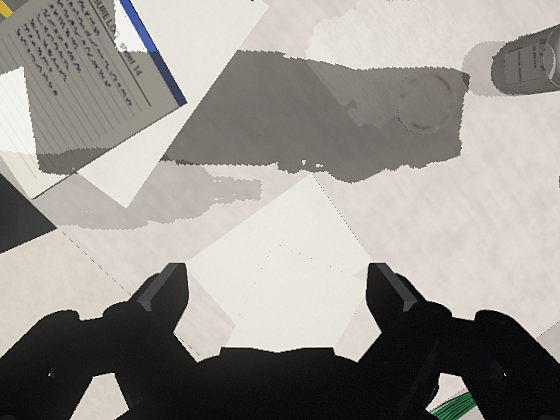

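The call was refused, most likely because every row needs all three fields. The picture is unchanged from the one before.

Emit:
arm_command:
  deltas:
    - {"dp": [-0.02,-0.04,0],"delta_rot": [0,0,0],"fingers": 0}
    - {"dp": [-0.03,-0.04,0],"delta_rot": [0,0,0],"fingers": 0}
    - {"dp": [-0.04,-0.03,0],"delta_rot": [0,0,0],"fingers": 0}
    - {"dp": [-0.04,0,0],"delta_rot": [0,0,0],"fingers": 0}
    - {"dp": [-0.04,0,0],"delta_rot": [0,0,0],"fingers": 0}
    - {"dp": [-0.02,0,0],"delta_rot": [0,0,0],"fingers": 0}
    - {"dp": [-0.003,0,0.049],"delta_rot": [0,-0.12,0],"fingers": 0}
    - {"dp": [-0.003,0,0.049],"delta_rot": [0,-0.12,0],"fingers": 0}
    - {"dp": [-0.003,0,0.049],"delta_rot": [0,-0.12,0],"fingers": 0}
    - {"dp": [-0.003,0,0.049],"delta_rot": [0,-0.12,0],"fingers": 0}

```text
t: 1.2
eef_pos: [0.2933, -0.2865, 0.3413]
tool_rot: [0.655, -0.266, 0.267, -0.655]
ft_force: [0.7, -1.0, -0.0]
opening: 0.0851
```

```bash
python3 - <<'E'
from h import *
snap('wrist','w2.png');s=ctrl.state();print(s['t'],s['eef_pos'],s['joint_positions'],s['ft_force'],R.from_quat(s['tool_rot']).as_matrix()[:,0])
E
```

```text
1.25 [ 0.29811069 -0.28128111  0.34123789] [-0.76101306 -0.0719166  -0.23937949  1.40305385  0.00576427  1.57015625] [2.99265159 3.01325146 0.45959213] [ 7.24578969e-01 -6.89191728e-01  2.83275992e-04]
```

View pics/w2.png

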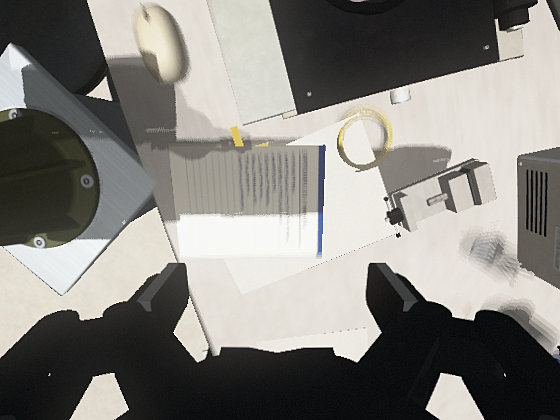

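The path ahead (top of the picture) holds the mouse, a low box and the microscope stage, all well below z = 0.34. I'll continue the arc.

Emit:
arm_command:
  deltas:
    - {"dp": [-0.003,0,0.049],"delta_rot": [0,-0.12,0],"fingers": 0}
    - {"dp": [-0.003,0,0.049],"delta_rot": [0,-0.12,0],"fingers": 0}
    - {"dp": [-0.003,0,0.049],"delta_rot": [0,-0.12,0],"fingers": 0}
    - {"dp": [-0.003,0,0.049],"delta_rot": [0,-0.12,0],"fingers": 0}
    - {"dp": [-0.003,0,0.049],"delta_rot": [0,-0.12,0],"fingers": 0}
    - {"dp": [-0.003,0,0.049],"delta_rot": [0,-0.12,0],"fingers": 0}
    - {"dp": [-0.003,0,0.049],"delta_rot": [0,-0.12,0],"fingers": 0}
    - {"dp": [-0.003,0,0.049],"delta_rot": [0,-0.12,0],"fingers": 0}
    - {"dp": [0,0,0],"delta_rot": [0,0.14,0],"fingers": 0}
    - {"dp": [0,0,0],"delta_rot": [0,0.14,0],"fingers": 0}
    - {"dp": [0,0,0],"delta_rot": [0,0.14,0],"fingers": 0}
    - {"dp": [0,0,0],"delta_rot": [0,0.14,0],"fingers": 0}
    - {"dp": [0,0,0],"delta_rot": [0,0.14,0],"fingers": 0}
    - {"dp": [0,0,0],"delta_rot": [0,0,0],"fingers": 0}
    - {"dp": [0,0,0],"delta_rot": [0,0,0],"fingers": 0}

```text
t: 2.75
eef_pos: [0.4021, 0.0741, 0.3412]
tool_rot: [0.684, -0.18, 0.18, -0.684]
ft_force: [0.1, -0.2, -0.7]
opening: 0.0851
```

```bash
cat >> h.py <<'E'
def go(P,a,grasp=False):
    "print dp (tool axes) to reach TCP P, yaw a(deg) of tool x; and the turn to make FIRST or after"
    s=ctrl.state();M=R.from_quat(s['tool_rot']).as_matrix();x=M[:,0]
    cur=np.degrees(np.arctan2(x[1],x[0])); d=(a-cur+180)%360-180
    print('t',s['t'],'pos',np.round(s['eef_pos'],4),'yaw',cur.round(2),'tilt',(M[2,0].round(4),M[2,2].round(4)),'F',np.round(s['ft_force'],1),'op',round(s['opening'],4))
    dW=np.array(P)-s['eef_pos']; print('dp now',(M.T@dW).round(4),'rot_y',-np.radians(d).round(4))
    A=R.from_euler('z',d,degrees=True).as_matrix()@M; print('dp after turn',(A.T@dW).round(4))
E
python3 - <<'E'
from h import *
snap('wrist','w3.png');s=ctrl.state();print(s['joint_positions']);go([.5634,.1731,.2],-27.5)
E
```

```text
[ 1.82259489e-01 -7.34420134e-02 -2.40701679e-01  1.40361807e+00
  7.67571365e-06  2.26733916e+00]
t 2.8 pos [0.4021 0.0741 0.3413] yaw -29.47 tilt (np.float64(-0.0001), np.float64(-0.0)) F [ 0.5  0.6 -0.4] op 0.0856
dp now [0.0917 0.1413 0.1655] rot_y -0.0343
dp after turn [0.0974 0.1413 0.1623]
```

Emit:
arm_command:
  deltas:
    - {"dp": [0.02,0.01,0.024],"delta_rot": [0,-0.034,0],"fingers": 0}
    - {"dp": [0.0257,0.027,0.032],"delta_rot": [0,0,0],"fingers": 0}
    - {"dp": [0.0257,0.027,0.032],"delta_rot": [0,0,0],"fingers": 0}
    - {"dp": [0.0256,0.026,0.032],"delta_rot": [0,0,0],"fingers": 0}
    - {"dp": [0,0,0],"delta_rot": [0,0,0],"fingers": 0}
    - {"dp": [0,0,0],"delta_rot": [0,0,0],"fingers": 0}

```text
t: 3.4
eef_pos: [0.5438, 0.1344, 0.2495]
tool_rot: [0.687, -0.17, 0.167, -0.686]
ft_force: [-0.2, -1.0, -0.5]
opening: 0.0853
```

```bash
python3 - <<'E'
from h import *
st=ctrl.state();im=snap('wrist','w4.png');go([.5634,.1731,.2],-27.5)
for n,P in [('bottle',(.6095,.2618,.091)),('ring',(.5864,.2175,.023)),('black',(.5634,.1731,.067)),('white',(.54,.1288,.055))]: print(n,px('wrist',P,st).round())
E
```

```text
t 3.45 pos [0.5438 0.1342 0.2511] yaw -27.61 tilt (np.float64(-0.001), np.float64(-0.001)) F [-0.6 -0.7 -0.3] op 0.0853
dp now [-0.0006  0.051   0.0436] rot_y -0.0019
dp after turn [-0.0005  0.051   0.0436]
bottle [276.  50.]
ring [276. 112.]
black [276. 158.]
white [276. 201.]
```

View pics/w4.png

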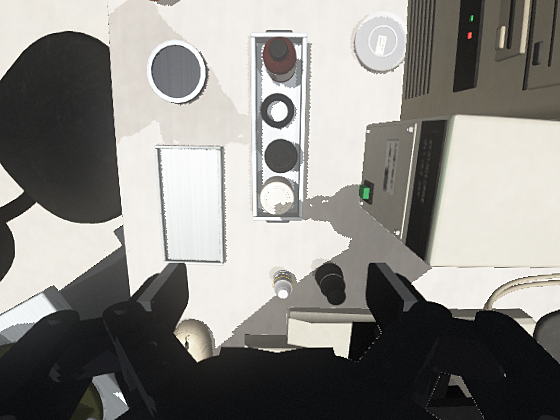

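Wrist view: seat (177,71), tray (190,205), bottle (280,50), ring (277,111), black canister (282,155), white canister (278,195), with the grey dish at (380,42). I'll measure the contours.

```bash
cat > m.py <<'E'
from h import *
im=cv2.imread('pics/w4.png'); import json
st=json.load(open('st4.json')) if 0 else ctrl.state()
hsv=cv2.cvtColor(im,cv2.COLOR_BGR2HSV);g=hsv[:,:,2]
u=np.array([.4617,.887]);v=np.array([-.887,.4617]);c0=np.array([.5749,.1953])
def comps(mask,roi):
    x0,y0,x1,y1=roi; m=np.zeros_like(g); m[y0:y1,x0:x1]=mask[y0:y1,x0:x1]
    cs,_=cv2.findContours(m,cv2.RETR_EXTERNAL,cv2.CHAIN_APPROX_NONE)
    return [c for c in cs if cv2.contourArea(c)>150]
def show(nm,cs,z):
    for c in cs:
        (x,y),r=cv2.minEnclosingCircle(c); e=cv2.fitEllipse(c); P=pt('wrist',(x,y),z,st)[:2]; d=P-c0
        print(nm,'circ',(round(x,1),round(y,1),round(r,1)),'ell',np.round(e[0],1),np.round(e[1],1),'bb',cv2.boundingRect(c),P.round(4),'trough xy',(d@u).round(4),(d@v).round(4))
dark=(g<60).astype('u1')*255 if 0 else ((g<60)*255).astype(np.uint8)
show('ring',comps(dark,(256,90,300,130)),.023)
show('black',comps(dark,(256,134,302,176)),.05)
show('white',comps(((hsv[:,:,1]>20)&(g>150)).astype(np.uint8)*255,(254,174,302,216)),.055)
show('seat',comps(((g<130)*255).astype(np.uint8),(146,38,208,104)),.006)
show('bottle',comps(((hsv[:,:,1]>100)&(g<140)).astype(np.uint8)*255,(256,30,305,90)),.06)
cv2.imwrite('pics/crop2.png',cv2.resize(im[20:230,140:320],None,fx=3.2,fy=2.8 if 0 else 2.8,interpolation=cv2.INTER_CUBIC))
E
python3 m.py
```

```text
seat circ (175.5, 71.0, 26.4) ell [175.3  70.8] [47.6 52.2] bb (151, 45, 49, 53) [0.5024 0.3181] trough xy 0.0754 0.121
```

```bash
python3 - <<'E'
import cv2
im=cv2.imread('pics/w4.png')
cv2.imwrite('pics/crop3.png',cv2.resize(im[25:225,235:325],None,fx=3,fy=3,interpolation=cv2.INTER_CUBIC))
E
```

```text
(no output)
```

View pics/crop3.png

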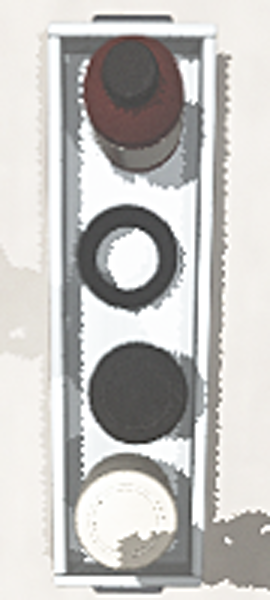

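```bash
python3 - <<'E'
from h import *
st=ctrl.state(); u=np.array([.4617,.887]);v=np.array([-.887,.4617]);c0=np.array([.5749,.1953])
def P(n,c,z):
    p=pt('wrist',(c[0]/3+235-.33,c[1]/3+25-.33),z,st)[:2]; d=p-c0; print(n,p.round(4),'tx',(d@u).round(4),'ty',(d@v).round(4))
P('black',(137,392),.067);P('blackL',(88,392),.067);P('blackR',(187,392),.067);P('ring',(128,256),.023);P('white',(126,513),.055);P('cap',(130,72),.091)
for c in [(50,25),(215,25),(205,585),(52,585)]: P('rim',c,.03)
def Q(n,uv,z):
    p=pt('wrist',uv,z,st)[:2]; d=p-c0; print(n,p.round(4),'tx',(d@u).round(4),'ty',(d@v).round(4))
for uv in [(156,146),(222,146),(226,264),(165,264)]: Q('tray',uv,.012)
Q('seat',(177.5,71),.0085)
E
```

```text
black [0.5688 0.1732] tx -0.0224 ty -0.0048
blackL [0.5534 0.1813] tx -0.0224 ty 0.0126
blackR [0.5847 0.1649] tx -0.0224 ty -0.0227
ring [0.5892 0.219 ] tx 0.0276 ty -0.0017
white [0.5439 0.134 ] tx -0.0686 ty -0.0008
cap [0.6124 0.2621] tx 0.0766 ty -0.0024
rim [0.6015 0.3042] tx 0.1089 ty 0.0267
rim [0.6551 0.2762] tx 0.1088 ty -0.0337
rim [0.5568 0.0873] tx -0.1042 ty -0.0338
rim [0.4999 0.117 ] tx -0.1041 ty 0.0303
tray [0.4354 0.2532] tx -0.0131 ty 0.1504
tray [0.5089 0.2139] tx -0.0139 ty 0.0671
tray [0.4337 0.0743] tx -0.1725 ty 0.0693
tray [0.3579 0.1134] tx -0.1729 ty 0.1546
seat [0.505  0.3161] tx 0.0749 ty 0.1178
```

The numbers are consistent: trough and tray sizes match, and the black canister sits at trough x ≈ −25 mm. Going to it.

```bash
python3 - <<'E'
from h import *
go([.568,.1727,.04],-27.5)
E
```

```text
t 3.45 pos [0.5438 0.1342 0.2511] yaw -27.61 tilt (np.float64(-0.001), np.float64(-0.001)) F [-0.6 -0.7 -0.3] op 0.0853
dp now [0.0039 0.211  0.0455] rot_y -0.0019
dp after turn [0.0039 0.211  0.0455]
```

Emit:
arm_command:
  deltas:
    - {"dp": [0.002,0.03,0.023],"delta_rot": [0,0,0],"fingers": 0}
    - {"dp": [0.002,0.03,0.0225],"delta_rot": [0,0,0],"fingers": 0}
    - {"dp": [0,0.03,0],"delta_rot": [0,0,0],"fingers": 0}
    - {"dp": [0,0.03,0],"delta_rot": [0,0,0],"fingers": 0}
    - {"dp": [0,0.03,0],"delta_rot": [0,0,0],"fingers": 0}
    - {"dp": [0,0.025,0],"delta_rot": [0,0,0],"fingers": 0}
    - {"dp": [0,0.02,0],"delta_rot": [0,0,0],"fingers": 0}
    - {"dp": [0,0.016,0],"delta_rot": [0,0,0],"fingers": 0}
    - {"dp": [0,0,0],"delta_rot": [0,0,0],"fingers": 0}
    - {"dp": [0,0,0],"delta_rot": [0,0,0],"fingers": 0}

```text
t: 4.45
eef_pos: [0.5693, 0.1727, 0.0421]
tool_rot: [-0.686, 0.168, -0.17, 0.687]
ft_force: [-0.0, -0.7, 0.8]
opening: 0.0855
```

```bash
python3 - <<'E'
from h import *
go([.568,.1727,.04],-27.5);snap('wrist','w5.png')
E
```

```text
t 4.45 pos [0.5693 0.1727 0.0421] yaw -27.66 tilt (np.float64(0.0013), np.float64(0.0012)) F [-0.  -0.7  0.8] op 0.0855
dp now [-0.0011  0.0021 -0.0006] rot_y -0.0029
dp after turn [-0.0011  0.0021 -0.0006]
```

View pics/w5.png

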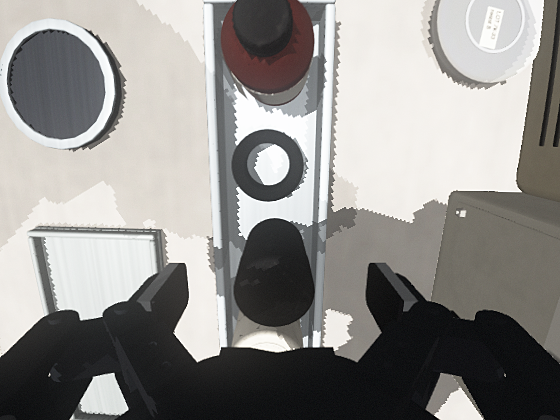

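Black canister's top is at (275,285), centred between the fingers. Ring (267,165), seat (63,84). Closing.

Emit:
arm_command:
  deltas:
    - {"dp": [0,0.002,0],"delta_rot": [0,0,0],"fingers": 1}
    - {"dp": [0,0,0],"delta_rot": [0,0,0],"fingers": 1}
    - {"dp": [0,0,0],"delta_rot": [0,0,0],"fingers": 1}
    - {"dp": [0,0,0],"delta_rot": [0,0,0],"fingers": 1}
    - {"dp": [0,0,0],"delta_rot": [0,0,0],"fingers": 1}
    - {"dp": [0,0,0],"delta_rot": [0,0,0],"fingers": 1}
    - {"dp": [0,0,0],"delta_rot": [0,0,0],"fingers": 1}
    - {"dp": [0,0,0],"delta_rot": [0,0,0],"fingers": 1}
    - {"dp": [0,0,0],"delta_rot": [0,0,0],"fingers": 1}
  force: 40

```text
t: 5.4
eef_pos: [0.5691, 0.173, 0.0389]
tool_rot: [-0.686, 0.169, -0.169, 0.687]
ft_force: [-1.7, 0.2, 5.6]
opening: 0.0356
```

```bash
python3 - <<'E'
from h import *
import copy
st=ctrl.state();print('grasp black',st['eef_pos'],st['tool_rot'])
go([.4168,.1327,.039],-27.5)
for n,uv,z in [('seat',(60.5,83.5),.0085),('ring',(267.5,165),.023)]: 
    print(n,pt('wrist',uv,z,st).round(4))
E
```

```text
grasp black [0.56913427 0.17303277 0.03885236] [-0.68644062  0.16890868 -0.16923381  0.68675254]
t 5.4 pos [0.5691 0.173  0.0389] yaw -27.67 tilt (np.float64(0.0003), np.float64(0.0005)) F [-1.7  0.2  5.6] op 0.0356
dp now [-0.1162 -0.0002 -0.1065] rot_y -0.0029
dp after turn [-0.1165 -0.0002 -0.1061]
seat [0.5074 0.314  0.0085]
ring [0.589  0.2204 0.023 ]
```

Emit:
arm_command:
  deltas:
    - {"dp": [0,-0.02,0],"delta_rot": [0,0,0],"fingers": 1}
    - {"dp": [0,-0.03,0],"delta_rot": [0,0,0],"fingers": 1}
    - {"dp": [0,-0.03,0],"delta_rot": [0,0,0],"fingers": 1}
    - {"dp": [-0.015,0,-0.014],"delta_rot": [0,0,0],"fingers": 1}
    - {"dp": [-0.025,0,-0.023],"delta_rot": [0,0,0],"fingers": 1}
    - {"dp": [-0.025,0,-0.023],"delta_rot": [0,0,0],"fingers": 1}
    - {"dp": [-0.025,0,-0.023],"delta_rot": [0,0,0],"fingers": 1}
    - {"dp": [-0.016,0,-0.0145],"delta_rot": [0,0,0],"fingers": 1}
    - {"dp": [-0.01,0,-0.009],"delta_rot": [0,0,0],"fingers": 1}
    - {"dp": [0,0.02,0],"delta_rot": [0,0,0],"fingers": 1}
    - {"dp": [0,0.02,0],"delta_rot": [0,0,0],"fingers": 1}
    - {"dp": [0,0.015,0],"delta_rot": [0,0,0],"fingers": 1}
    - {"dp": [0,0.01,0],"delta_rot": [0,0,0],"fingers": 1}
    - {"dp": [0,0,0],"delta_rot": [0,0,0],"fingers": 1}
    - {"dp": [0,0,0],"delta_rot": [0,0,0],"fingers": 1}

```text
t: 6.9
eef_pos: [0.417, 0.1325, 0.0535]
tool_rot: [0.687, -0.169, 0.169, -0.687]
ft_force: [0.5, 0.6, -0.3]
opening: 0.0355
```

```bash
python3 - <<'E'
from h import *
go([.4168,.1327,.0385],-27.5);snap('wrist','w6.png');snap('top','t6.png')
w=cv2.imread('pics/w6.png');t=cv2.imread('pics/t6.png')
cv2.imwrite('pics/c6.png',np.hstack([cv2.resize(w,(400,300)),cv2.resize(t[130:295,180:400],(400,300))]))
E
```

```text
t 6.9 pos [0.417  0.1325 0.0535] yaw -27.67 tilt (np.float64(0.0), np.float64(-0.0)) F [ 0.5  0.6 -0.3] op 0.0355
dp now [-0.0003  0.015   0.    ] rot_y -0.003
dp after turn [-0.0003  0.015   0.    ]
```

View pics/c6.png

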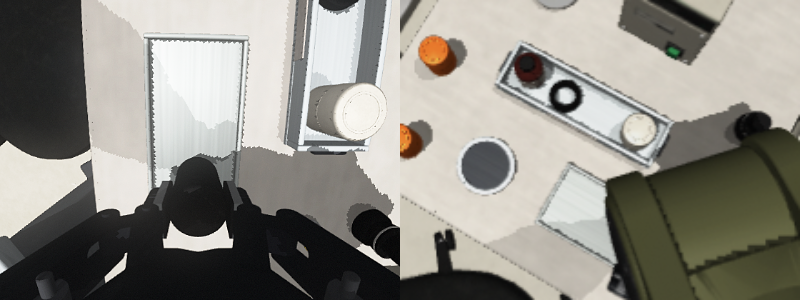

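The canister is upright in the grip at wrist pixel (200,195), over the near end of the tray, and its trough place is empty. Lowering and releasing.

Emit:
arm_command:
  deltas:
    - {"dp": [0,0.008,0],"delta_rot": [0,0,0],"fingers": 1}
    - {"dp": [0,0.004,0],"delta_rot": [0,0,0],"fingers": 1}
    - {"dp": [0,0.002,0],"delta_rot": [0,0,0],"fingers": 1}
    - {"dp": [0,0.001,0],"delta_rot": [0,0,0],"fingers": 1}
    - {"dp": [0,0,0],"delta_rot": [0,0,0],"fingers": 1}
    - {"dp": [0,0,0],"delta_rot": [0,0,0],"fingers": 1}

```text
t: 7.6
eef_pos: [0.4168, 0.1324, 0.0384]
tool_rot: [-0.687, 0.169, -0.169, 0.687]
ft_force: [0.2, -0.6, -0.5]
opening: 0.0355
```

Emit:
arm_command:
  deltas:
    - {"dp": [0,0.001,0],"delta_rot": [0,0,0],"fingers": 1}
    - {"dp": [0,0,0],"delta_rot": [0,0,0],"fingers": 1}
    - {"dp": [0,0,0],"delta_rot": [0,0,0],"fingers": 1}

```text
t: 7.9
eef_pos: [0.417, 0.1326, 0.0378]
tool_rot: [-0.686, 0.169, -0.169, 0.687]
ft_force: [-2.2, 0.4, 4.6]
opening: 0.0356
```

Emit:
arm_command:
  deltas:
    - {"dp": [0,0,0],"delta_rot": [0,0,0],"fingers": 0.4}
    - {"dp": [0,0,0],"delta_rot": [0,0,0],"fingers": 0}
    - {"dp": [0,0,0],"delta_rot": [0,0,0],"fingers": 0}
    - {"dp": [0,0,0],"delta_rot": [0,0,0],"fingers": 0}
    - {"dp": [0,0,0],"delta_rot": [0,0,0],"fingers": 0}
    - {"dp": [0,-0.02,0],"delta_rot": [0,0,0],"fingers": 0}
    - {"dp": [0,-0.03,0],"delta_rot": [0,0,0],"fingers": 0}
    - {"dp": [0,-0.03,0],"delta_rot": [0,0,0],"fingers": 0}
    - {"dp": [0,-0.03,0],"delta_rot": [0,0,0],"fingers": 0}
    - {"dp": [0,0,0],"delta_rot": [0,0,0],"fingers": 0}

```text
t: 8.9
eef_pos: [0.4195, 0.1333, 0.1511]
tool_rot: [-0.685, 0.167, -0.171, 0.688]
ft_force: [1.4, 0.3, -0.2]
opening: 0.0853
```

```bash
python3 - <<'E'
from h import *
go([.611,.262,.148],-27.5);snap('wrist','w7.png')
E
```

```text
t 8.9 pos [0.4195 0.1333 0.1511] yaw -27.67 tilt (np.float64(0.0047), np.float64(0.0048)) F [ 1.4  0.3 -0.2] op 0.0853
dp now [0.1099 0.0046 0.2029] rot_y -0.003
dp after turn [0.1105 0.0046 0.2026]
```

Emit:
arm_command:
  deltas:
    - {"dp": [0.011,0,0.02],"delta_rot": [0,0,0],"fingers": 0}
    - {"dp": [0.022,0,0.04],"delta_rot": [0,0,0],"fingers": 0}
    - {"dp": [0.022,0,0.04],"delta_rot": [0,0,0],"fingers": 0}
    - {"dp": [0.022,0,0.04],"delta_rot": [0,0,0],"fingers": 0}
    - {"dp": [0.022,0,0.04],"delta_rot": [0,0,0],"fingers": 0}
    - {"dp": [0.014,0.0,0.0255],"delta_rot": [0,0,0],"fingers": 0}
    - {"dp": [0,0.03,0],"delta_rot": [0,0,0],"fingers": 0}
    - {"dp": [0,0.03,0],"delta_rot": [0,0,0],"fingers": 0}
    - {"dp": [0,0,0],"delta_rot": [0,0,0],"fingers": 0}
    - {"dp": [0,0,0],"delta_rot": [0,0,0],"fingers": 0}

```text
t: 9.95
eef_pos: [0.6109, 0.2614, 0.0859]
tool_rot: [0.687, -0.17, 0.168, -0.686]
ft_force: [0.3, 0.4, -0.6]
opening: 0.0853
```

```bash
python3 - <<'E'
from h import *
st=ctrl.state();go([.6125,.262,.033],-27.5);w=snap('wrist','w8.png')[:,:,::-1];t=snap('top','t8.png')[:,:,::-1]
cv2.imwrite('pics/c8.png',np.hstack([cv2.resize(w,(440,330)),cv2.resize(t[130:295,180:400],(360,330))]))
E
```

```text
t 9.95 pos [0.6109 0.2614 0.0859] yaw -27.68 tilt (np.float64(-0.0021), np.float64(-0.0026)) F [ 0.3  0.4 -0.6] op 0.0853
dp now [0.0012 0.0529 0.0014] rot_y -0.0031
dp after turn [0.0012 0.0529 0.0014]
```

View pics/c8.png

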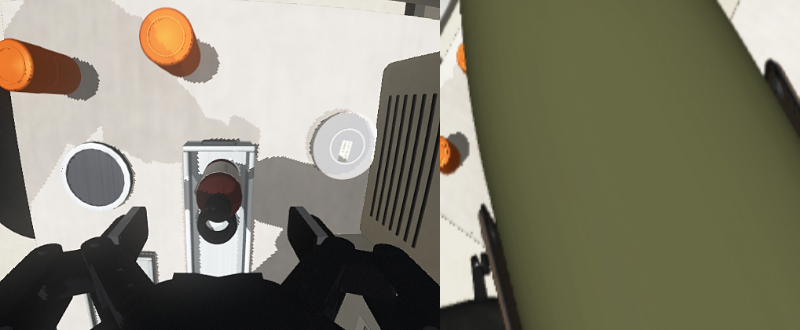

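Bottle at (218,195) lies between the fingers; the orange cans at (165,40) and (30,65) are clear of them. Descend and grip.

Emit:
arm_command:
  deltas:
    - {"dp": [0,0.02,0],"delta_rot": [0,0,0],"fingers": 0}
    - {"dp": [0,0.02,0],"delta_rot": [0,0,0],"fingers": 0}
    - {"dp": [0,0.013,0],"delta_rot": [0,0,0],"fingers": 0}
    - {"dp": [0,0,0],"delta_rot": [0,0,0],"fingers": 0}
    - {"dp": [0,0,0],"delta_rot": [0,0,0],"fingers": 1}
    - {"dp": [0,0,0],"delta_rot": [0,0,0],"fingers": 1}
    - {"dp": [0,0,0],"delta_rot": [0,0,0],"fingers": 1}
    - {"dp": [0,0,0],"delta_rot": [0,0,0],"fingers": 1}
    - {"dp": [0,0,0],"delta_rot": [0,0,0],"fingers": 1}
    - {"dp": [0,0,0],"delta_rot": [0,0,0],"fingers": 1}
    - {"dp": [0,0,0],"delta_rot": [0,0,0],"fingers": 1}
    - {"dp": [0,0,0],"delta_rot": [0,0,0],"fingers": 1}

```text
t: 11.25
eef_pos: [0.6134, 0.2622, 0.0356]
tool_rot: [-0.686, 0.168, -0.17, 0.687]
ft_force: [0.2, -0.7, 6.5]
opening: 0.0324
```

```bash
python3 - <<'E'
from h import *
go([.4492,.1947,.033],-27.5)
E
```

```text
t 11.25 pos [0.6134 0.2622 0.0356] yaw -27.68 tilt (np.float64(0.0019), np.float64(0.0016)) F [ 0.2 -0.7  6.5] op 0.0324
dp now [-0.114   0.0022 -0.136 ] rot_y -0.0032
dp after turn [-0.1145  0.0022 -0.1357]
```

Emit:
arm_command:
  deltas:
    - {"dp": [0,-0.005,0],"delta_rot": [0,0,0],"fingers": 1}
    - {"dp": [0,-0.01,0],"delta_rot": [0,0,0],"fingers": 1}
    - {"dp": [0,-0.01,0],"delta_rot": [0,0,0],"fingers": 1}
    - {"dp": [0,0,0],"delta_rot": [0,0,0],"fingers": 1}

```text
t: 11.65
eef_pos: [0.6135, 0.2625, 0.0615]
tool_rot: [-0.686, 0.168, -0.17, 0.687]
ft_force: [-0.1, -0.3, -0.5]
opening: 0.0329
```

```bash
python3 - <<'E'
from h import *
go([.4492,.1947,.033],-27.5);w=snap('wrist','w9.png')[:,:,::-1];s=snap('side','s9.png')[:,:,::-1]
P=px('side',[.6134,.2622,.05]).astype(int);print(P)
c=s[max(P[1]-55,0):P[1]+55,P[0]-65:P[0]+65]
cv2.imwrite('pics/c9.png',np.hstack([cv2.resize(w[150:420,120:440],(400,340)),cv2.resize(c,(400,340))]))
E
```

```text
t 11.65 pos [0.6135 0.2625 0.0615] yaw -27.67 tilt (np.float64(0.0018), np.float64(0.0024)) F [-0.1 -0.3 -0.5] op 0.0329
dp now [-0.114   0.0279 -0.1364] rot_y -0.003
dp after turn [-0.1144  0.0279 -0.1361]
[280 248]
```

View pics/c9.png

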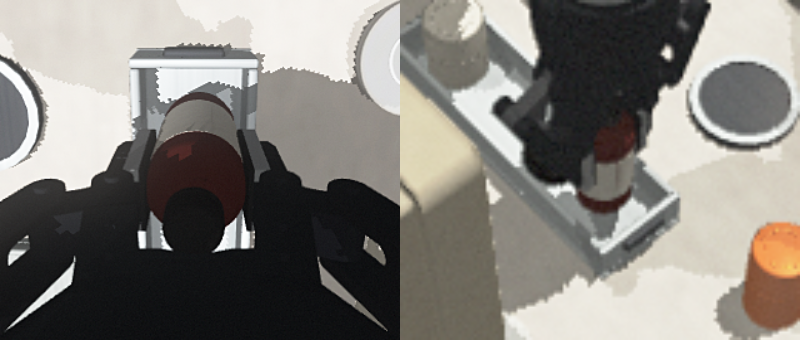

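```bash
python3 - <<'E'
from h import *
st=ctrl.state();M=R.from_quat(st['tool_rot']).as_matrix()
for n,uv,z in [('cap',(274,322),.1165),('shoulder top c',(276,288),.0855),('label top',(276,260),.075)]:
    p=pt('wrist',uv,z,st);print(n,p.round(4),(M.T@(p-st['eef_pos'])).round(4))
print(px('wrist',[.6135,.2625,.1165],st),px('wrist',[.6135,.2625,.03],st))
E
```

```text
cap [0.615  0.2679 0.1165] [-0.0004 -0.0566  0.0064]
shoulder top c [0.6137 0.264  0.0855] [ 0.0001 -0.0256  0.0022]
label top [0.6177 0.2717 0.075 ] [ 0.0001 -0.0151  0.0109]
[277.48271127 336.14748331] [277.05222708 246.198264  ]
```

Side view: the bottle is upright and clear of the floor; wrist view: it's centred between the pads. Carrying it to the tray.

Emit:
arm_command:
  deltas:
    - {"dp": [0,-0.03,0],"delta_rot": [0,0,0],"fingers": 1}
    - {"dp": [0,-0.025,0],"delta_rot": [0,0,0],"fingers": 1}
    - {"dp": [-0.012,0,-0.014],"delta_rot": [0,0,0],"fingers": 1}
    - {"dp": [-0.024,0,-0.029],"delta_rot": [0,0,0],"fingers": 1}
    - {"dp": [-0.024,0,-0.029],"delta_rot": [0,0,0],"fingers": 1}
    - {"dp": [-0.024,0,-0.029],"delta_rot": [0,0,0],"fingers": 1}
    - {"dp": [-0.018,0,-0.021],"delta_rot": [0,0,0],"fingers": 1}
    - {"dp": [-0.012,0,-0.014],"delta_rot": [0,0,0],"fingers": 1}
    - {"dp": [0,0.02,0],"delta_rot": [0,0,0],"fingers": 1}
    - {"dp": [0,0.02,0],"delta_rot": [0,0,0],"fingers": 1}
    - {"dp": [0,0.02,0],"delta_rot": [0,0,0],"fingers": 1}
    - {"dp": [0,0.012,0],"delta_rot": [0,0,0],"fingers": 1}
    - {"dp": [0,0.006,0],"delta_rot": [0,0,0],"fingers": 1}
    - {"dp": [0,0,0],"delta_rot": [0,0,0],"fingers": 1}
    - {"dp": [0,0,0],"delta_rot": [0,0,0],"fingers": 1}

```text
t: 13.25
eef_pos: [0.4485, 0.1946, 0.0368]
tool_rot: [-0.686, 0.169, -0.169, 0.687]
ft_force: [0.0, -0.5, -0.1]
opening: 0.0322
```

Emit:
arm_command:
  deltas:
    - {"dp": [0,0.0015,0],"delta_rot": [0,0,0],"fingers": 1}
    - {"dp": [0,0.001,0],"delta_rot": [0,0,0],"fingers": 1}
    - {"dp": [0,0,0],"delta_rot": [0,0,0],"fingers": 1}
    - {"dp": [0,0,0],"delta_rot": [0,0,0],"fingers": 1}

```text
t: 13.65
eef_pos: [0.4487, 0.1948, 0.0346]
tool_rot: [-0.686, 0.169, -0.169, 0.687]
ft_force: [-1.4, -0.7, 6.3]
opening: 0.0327
```

Emit:
arm_command:
  deltas:
    - {"dp": [0,0,0],"delta_rot": [0,0,0],"fingers": 0.4}
    - {"dp": [0,0,0],"delta_rot": [0,0,0],"fingers": 0}
    - {"dp": [0,0,0],"delta_rot": [0,0,0],"fingers": 0}
    - {"dp": [0,0,0],"delta_rot": [0,0,0],"fingers": 0}
    - {"dp": [0,0,0],"delta_rot": [0,0,0],"fingers": 0}
    - {"dp": [0,-0.02,0],"delta_rot": [0,0,0],"fingers": 0}
    - {"dp": [0,-0.035,0],"delta_rot": [0,0,0],"fingers": 0}
    - {"dp": [0,-0.035,0],"delta_rot": [0,0,0],"fingers": 0}
    - {"dp": [0,-0.035,0],"delta_rot": [0,0,0],"fingers": 0}
    - {"dp": [0,-0.02,0],"delta_rot": [0,0,0],"fingers": 0}
    - {"dp": [0.0228,0,0.017],"delta_rot": [0,0,0],"fingers": 0}
    - {"dp": [0.03,0,0.0235],"delta_rot": [0,0,0],"fingers": 0}
    - {"dp": [0.03,0,0.0235],"delta_rot": [0,0,0],"fingers": 0}
    - {"dp": [0.03,0,0.023],"delta_rot": [0,0,0],"fingers": 0}

```text
t: 15.05
eef_pos: [0.5897, 0.2193, 0.1788]
tool_rot: [-0.687, 0.169, -0.169, 0.687]
ft_force: [-0.2, -0.0, 0.4]
opening: 0.0852
```

Emit:
arm_command:
  deltas:
    - {"dp": [0,0,0],"delta_rot": [0,-0.131,0],"fingers": 0}
    - {"dp": [0,0,0],"delta_rot": [0,-0.131,0],"fingers": 0}
    - {"dp": [0,0,0],"delta_rot": [0,-0.131,0],"fingers": 0}
    - {"dp": [0,0,0],"delta_rot": [0,-0.131,0],"fingers": 0}
    - {"dp": [0,0,0],"delta_rot": [0,-0.131,0],"fingers": 0}
    - {"dp": [0,0,0],"delta_rot": [0,-0.131,0],"fingers": 0}
    - {"dp": [0,0,0],"delta_rot": [0,-0.131,0],"fingers": 0}
    - {"dp": [0,0,0],"delta_rot": [0,-0.131,0],"fingers": 0}
    - {"dp": [0,0,0],"delta_rot": [0,-0.131,0],"fingers": 0}
    - {"dp": [0,0,0],"delta_rot": [0,-0.131,0],"fingers": 0}
    - {"dp": [0,0,0],"delta_rot": [0,-0.131,0],"fingers": 0}
    - {"dp": [0,0,0],"delta_rot": [0,-0.131,0],"fingers": 0}
    - {"dp": [0,0,0],"delta_rot": [0,0,0],"fingers": 0}
    - {"dp": [0,0,0],"delta_rot": [0,0,0],"fingers": 0}

```text
t: 16.45
eef_pos: [0.5883, 0.219, 0.1786]
tool_rot: [-0.605, -0.365, 0.365, 0.605]
ft_force: [-1.2, -0.4, 0.2]
opening: 0.0849
```

```bash
python3 - <<'E'
from h import *
st=ctrl.state();go([.589,.2195,.1],62.5);w=snap('wrist','w10.png')[:,:,::-1]
print(px('wrist',[.589,.2195,.023],st),px('wrist',[.505,.315,.0085],st))
cv2.imwrite('pics/c10.png',w)
E
```

```text
t 16.45 pos [0.5883 0.219  0.1786] yaw 62.22 tilt (np.float64(-0.0002), np.float64(0.0002)) F [-1.2 -0.4  0.2] op 0.0849
dp now [ 0.0008  0.0786 -0.0004] rot_y -0.0049
dp after turn [ 0.0007  0.0786 -0.0004]
[277.62359116 203.37753731] [324.17398026  81.13789568]
```

View pics/c10.png

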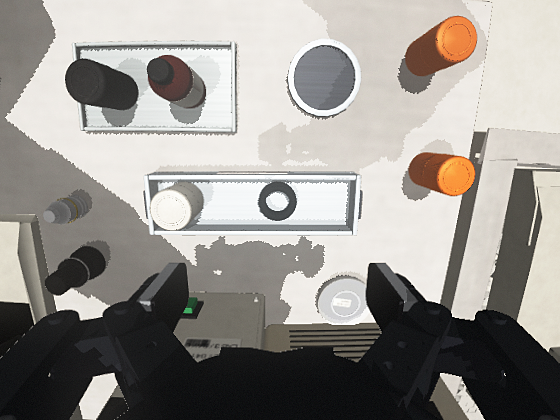

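Both things stand upright in the tray at (100,83) and (180,80); the white canister (175,207) and ring (277,201) are in the trough, with the ring's two neighbouring places empty. Seat (324,78). Refining the ring and seat.

```bash
python3 - <<'E'
from h import *
st=ctrl.state();im=cv2.imread('pics/w10.png');g=im.max(2)
def f(roi,th,z):
    x0,y0,x1,y1=roi;m=np.zeros_like(g);m[y0:y1,x0:x1]=(g[y0:y1,x0:x1]<th)*255
    c=max(cv2.findContours(m,cv2.RETR_EXTERNAL,cv2.CHAIN_APPROX_NONE)[0],key=cv2.contourArea);e=cv2.fitEllipse(cv2.convexHull(c));print(np.round(e[0],1),np.round(e[1],1),pt('wrist',e[0],z,st).round(4));return pt('wrist',e[0],z,st)
r=f((255,178,300,225),90,.023);s=f((290,42,360,115),135,.006)
go([r[0],r[1],.007],62.5);go([s[0],s[1],.1],62.5)
E
```

```text
[277.1 200.9] [37.4 38.6] [0.5865 0.2202 0.023 ]
[324.2  77.1] [60.8 64.8] [0.5014 0.3172 0.006 ]
t 16.5 pos [0.5883 0.219  0.1787] yaw 62.24 tilt (np.float64(-0.0002), np.float64(0.0002)) F [ 0.1 -0.6  0.7] op 0.0853
dp now [0.0002 0.1717 0.0021] rot_y -0.0045
dp after turn [0.0002 0.1717 0.0021]
t 16.5 pos [0.5883 0.219  0.1787] yaw 62.24 tilt (np.float64(-0.0002), np.float64(0.0002)) F [ 0.1 -0.6  0.7] op 0.0853
dp now [0.0464 0.0787 0.1226] rot_y -0.0045
dp after turn [0.0469 0.0787 0.1224]
```

Emit:
arm_command:
  deltas:
    - {"dp": [0,0.03,0.001],"delta_rot": [0,0,0],"fingers": 0}
    - {"dp": [0,0.035,0],"delta_rot": [0,0,0],"fingers": 0}
    - {"dp": [0,0.035,0],"delta_rot": [0,0,0],"fingers": 0}
    - {"dp": [0,0.03,0],"delta_rot": [0,0,0],"fingers": 0}
    - {"dp": [0,0.02,0],"delta_rot": [0,0,0],"fingers": 0}
    - {"dp": [0,0.013,0],"delta_rot": [0,0,0],"fingers": 0}
    - {"dp": [0,0.006,0],"delta_rot": [0,0,0],"fingers": 0}
    - {"dp": [0,0.003,0],"delta_rot": [0,0,0],"fingers": 0}
    - {"dp": [0,0,0],"delta_rot": [0,0,0],"fingers": 0}
    - {"dp": [0,0,0],"delta_rot": [0,0,0],"fingers": 0}

```text
t: 17.5
eef_pos: [0.5884, 0.2199, 0.0079]
tool_rot: [0.605, 0.367, -0.366, -0.605]
ft_force: [-0.2, 0.4, 0.5]
opening: 0.0856
```

Emit:
arm_command:
  deltas:
    - {"dp": [0,0,0],"delta_rot": [0,0,0],"fingers": 0.3}
    - {"dp": [0,0,0],"delta_rot": [0,0,0],"fingers": 1}
    - {"dp": [0,0,0],"delta_rot": [0,0,0],"fingers": 1}
    - {"dp": [0,0,0],"delta_rot": [0,0,0],"fingers": 1}
    - {"dp": [0,0,0],"delta_rot": [0,0,0],"fingers": 1}
    - {"dp": [0,0,0],"delta_rot": [0,0,0],"fingers": 1}
    - {"dp": [0,0,0],"delta_rot": [0,0,0],"fingers": 1}
    - {"dp": [0,0,0],"delta_rot": [0,0,0],"fingers": 1}
  force: 30

```text
t: 18.3
eef_pos: [0.5877, 0.2197, 0.0074]
tool_rot: [0.605, 0.366, -0.366, -0.605]
ft_force: [-1.3, -0.2, 6.6]
opening: 0.0373
```

Emit:
arm_command:
  deltas:
    - {"dp": [0,-0.01,0],"delta_rot": [0,0,0],"fingers": 1}
    - {"dp": [0,-0.02,0],"delta_rot": [0,0,0],"fingers": 1}
    - {"dp": [0,-0.03,0],"delta_rot": [0,0,0],"fingers": 1}
    - {"dp": [0,0,0],"delta_rot": [0,0,0],"fingers": 1}
    - {"dp": [0,0,0],"delta_rot": [0,0,0],"fingers": 1}

```text
t: 18.8
eef_pos: [0.5882, 0.2198, 0.0678]
tool_rot: [0.605, 0.367, -0.366, -0.605]
ft_force: [-1.0, 0.3, -1.5]
opening: 0.0374
```

```bash
python3 - <<'E'
from h import *
st=ctrl.state();go([.503,.3155,.068],62.5);w=snap('wrist','w11.png')[:,:,::-1];s=snap('side','s11.png')[:,:,::-1]
P=px('side',[.588,.22,.07]).astype(int)
c=s[P[1]-55:P[1]+55,P[0]-65:P[0]+65]
cv2.imwrite('pics/c11.png',np.hstack([cv2.resize(w,(440,340)),cv2.resize(c,(360,340))]))
E
```

```text
t 18.8 pos [0.5882 0.2198 0.0678] yaw 62.39 tilt (np.float64(0.0014), np.float64(-0.0013)) F [-1.   0.3 -1.5] op 0.0374
dp now [ 0.0453 -0.0003  0.1199] rot_y -0.0018
dp after turn [ 0.0455 -0.0003  0.1198]
```

View pics/c11.png

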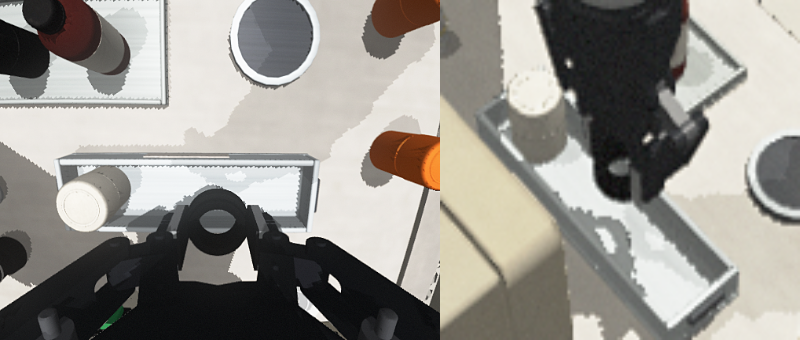

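The ring hangs level in the grip at (217,222) and the seat is at (276,40) in the left panel. One seat check from this picture, then move.

```bash
python3 - <<'E'
from h import *
st=ctrl.state();im=cv2.imread('pics/w11.png');g=im.max(2)
x0,y0,x1,y1=296,2,404,106;m=np.zeros_like(g);m[y0:y1,x0:x1]=(g[y0:y1,x0:x1]<135)*255
c=max(cv2.findContours(m,cv2.RETR_EXTERNAL,cv2.CHAIN_APPROX_NONE)[0],key=cv2.contourArea);e=cv2.fitEllipse(cv2.convexHull(c));print(e,pt('wrist',e[0],.006,st))
# ring top centre in grip
print(pt('wrist',(217*560/440,215*420/340),.083,st))
E
```

```text
((350.1807861328125, 43.21018600463867), (94.9337158203125, 103.35887145996094), 9.451132774353027) [0.49936571 0.31606254 0.006     ]
[0.5789421  0.22282741 0.083     ]
```

Emit:
arm_command:
  deltas:
    - {"dp": [0.006,0,0.016],"delta_rot": [0,0,0],"fingers": 1}
    - {"dp": [0.01,0,0.026],"delta_rot": [0,0,0],"fingers": 1}
    - {"dp": [0.012,0,0.032],"delta_rot": [0,0,0],"fingers": 1}
    - {"dp": [0.01,0,0.026],"delta_rot": [0,0,0],"fingers": 1}
    - {"dp": [0.007,0,0.019],"delta_rot": [0,0,0],"fingers": 1}
    - {"dp": [0,0.02,0],"delta_rot": [0,0,0],"fingers": 1}
    - {"dp": [0,0.01,0],"delta_rot": [0,0,0],"fingers": 1}
    - {"dp": [0,0,0],"delta_rot": [0,0,0],"fingers": 1}
    - {"dp": [0,0,0],"delta_rot": [0,0,0],"fingers": 1}

```text
t: 19.8
eef_pos: [0.5024, 0.3141, 0.0363]
tool_rot: [-0.605, -0.366, 0.367, 0.605]
ft_force: [-0.3, -0.3, -0.2]
opening: 0.0377
```

```bash
python3 - <<'E'
from h import *
st=ctrl.state();go([.503,.3155,.012],62.5);w=snap('wrist','w12.png')[:,:,::-1]
cv2.imwrite('pics/c12.png',cv2.resize(w[120:420,100:460],(600,500)))
E
```

```text
t 19.8 pos [0.5024 0.3141 0.0363] yaw 62.37 tilt (np.float64(-0.0013), np.float64(0.0008)) F [-0.3 -0.3 -0.2] op 0.0377
dp now [0.0015 0.0243 0.0001] rot_y -0.0022
dp after turn [0.0015 0.0243 0.0001]
```

View pics/c12.png

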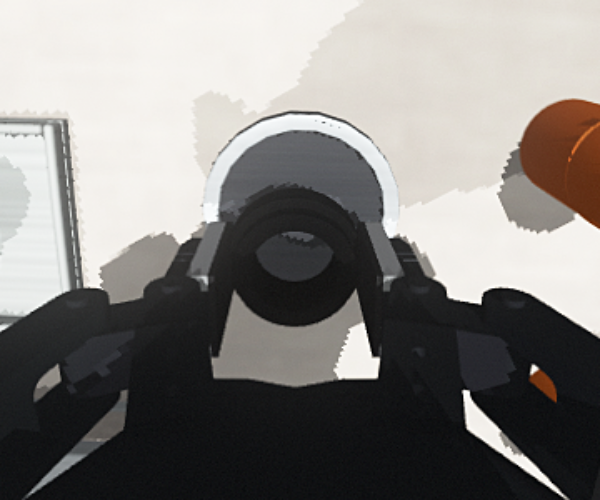

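Seat lip outer edge spans columns 204–400 (centre 302) and reaches row 110 at the top. The ring spans columns 228–362 and rows 183–326. I'll work out the offset between them.

```bash
python3 - <<'E'
from h import *
st=ctrl.state();M=R.from_quat(st['tool_rot']).as_matrix()
q=lambda c,z:(M.T@(pt('wrist',(100+c[0]*.6,120+c[1]*.6),z,st)-st['eef_pos'])).round(4)
print('near top edge',q((296,326),.052),'far bottom',q((296,183),.034),'left/right',q((228,262),.052),q((362,262),.052))
print('lip far edge',q((302,110),.0085),'lip sides',q((204,205),.0085),q((400,205),.0085))
E
```

```text
near top edge [ 0.0001 -0.0151 -0.0186] far bottom [0.0002 0.0029 0.0195] left/right [-0.019  -0.0151  0.0019] [ 0.0186 -0.0151  0.0019]
lip far edge [0.0023 0.0284 0.0379] lip sides [-0.0332  0.0284  0.0031] [0.0381 0.0284 0.0031]
```

Emit:
arm_command:
  deltas:
    - {"dp": [0.002,0.012,0.001],"delta_rot": [0,0,0],"fingers": 1}
    - {"dp": [0,0.008,0],"delta_rot": [0,0,0],"fingers": 1}
    - {"dp": [0,0.004,0],"delta_rot": [0,0,0],"fingers": 1}
    - {"dp": [0,0.002,0],"delta_rot": [0,0,0],"fingers": 1}
    - {"dp": [0,0,0],"delta_rot": [0,0,0],"fingers": 1}
    - {"dp": [0,0,0],"delta_rot": [0,0,0],"fingers": 1}

```text
t: 20.45
eef_pos: [0.5031, 0.3168, 0.0109]
tool_rot: [-0.605, -0.366, 0.366, 0.605]
ft_force: [-0.3, 0.5, -0.2]
opening: 0.0375
```

Emit:
arm_command:
  deltas:
    - {"dp": [0,0.001,0],"delta_rot": [0,0,0],"fingers": 1}
    - {"dp": [0,0.001,0],"delta_rot": [0,0,0],"fingers": 1}
    - {"dp": [0,0,0],"delta_rot": [0,0,0],"fingers": 1}
    - {"dp": [0,0,0],"delta_rot": [0,0,0],"fingers": 1}

```text
t: 20.85
eef_pos: [0.5029, 0.3168, 0.0088]
tool_rot: [-0.605, -0.366, 0.366, 0.605]
ft_force: [-0.1, 0.4, -0.8]
opening: 0.0376
```

Emit:
arm_command:
  deltas:
    - {"dp": [0,0.0007,0],"delta_rot": [0,0,0],"fingers": 1}
    - {"dp": [0,0,0],"delta_rot": [0,0,0],"fingers": 1}
    - {"dp": [0,0,0],"delta_rot": [0,0,0],"fingers": 1}

```text
t: 21.15
eef_pos: [0.503, 0.3169, 0.0084]
tool_rot: [-0.605, -0.366, 0.366, 0.605]
ft_force: [-1.1, -0.4, 3.4]
opening: 0.0375
```

Contact at the expected height (0.0084). Release and rise.

Emit:
arm_command:
  deltas:
    - {"dp": [0,0,0],"delta_rot": [0,0,0],"fingers": 0.4}
    - {"dp": [0,0,0],"delta_rot": [0,0,0],"fingers": 0.2}
    - {"dp": [0,0,0],"delta_rot": [0,0,0],"fingers": 0}
    - {"dp": [0,0,0],"delta_rot": [0,0,0],"fingers": 0}
    - {"dp": [0,0,0],"delta_rot": [0,0,0],"fingers": 0}
    - {"dp": [0,-0.02,0],"delta_rot": [0,0,0],"fingers": 0}
    - {"dp": [0,-0.03,0],"delta_rot": [0,0,0],"fingers": 0}
    - {"dp": [0,-0.04,0],"delta_rot": [0,0,0],"fingers": 0}
    - {"dp": [0,-0.04,0],"delta_rot": [0,0,0],"fingers": 0}
    - {"dp": [0,-0.03,0],"delta_rot": [0,0,0],"fingers": 0}
    - {"dp": [0,0,0],"delta_rot": [0,0,0],"fingers": 0}
    - {"dp": [0,0,0],"delta_rot": [0,0,0],"fingers": 0}

```text
t: 22.35
eef_pos: [0.5034, 0.3171, 0.1687]
tool_rot: [-0.605, -0.367, 0.366, 0.605]
ft_force: [-0.1, -0.1, -0.3]
opening: 0.0852
```

```bash
python3 - <<'E'
from h import *
st=ctrl.state();go([.4487,.1948,.168],-27.68);w=snap('wrist','w13.png')[:,:,::-1].copy();g=w.max(2)
def el(m): 
    c=max(cv2.findContours(m.astype(np.uint8)*255,cv2.RETR_EXTERNAL,cv2.CHAIN_APPROX_NONE)[0],key=cv2.contourArea);return cv2.fitEllipse(cv2.convexHull(c))
P=px('wrist',[.503,.3169,.01],st);print(P)
roi=np.zeros_like(g,bool);x,y=P.astype(int);roi[y-42:y+34,x-40:x+41]=1
for n,m,z in [('seat',roi&(g<150),.006),('ring',roi&(g<60),.024)]:
    e=el(m);print(n,np.round(e[0],1),np.round(e[1],1),pt('wrist',e[0],z,st).round(4))
cv2.imwrite('pics/c13.png',cv2.resize(w[y-60:y+60,x-80:x+80],(800,600)))
E
```

```text
t 22.35 pos [0.5034 0.3171 0.1687] yaw 62.39 tilt (np.float64(0.0014), np.float64(-0.0008)) F [-0.1 -0.1 -0.3] op 0.0852
dp now [-0.1337  0.0005 -0.0082] rot_y 1.572
dp after turn [ 0.0084  0.0008 -0.1337]
[276.33688889 201.97129353]
seat [275.3 200.1] [56.4 57.3] [0.5015 0.3164 0.006 ]
ring [276.  207.3] [20.1 24. ] [0.5049 0.3155 0.024 ]
```

View pics/c13.png

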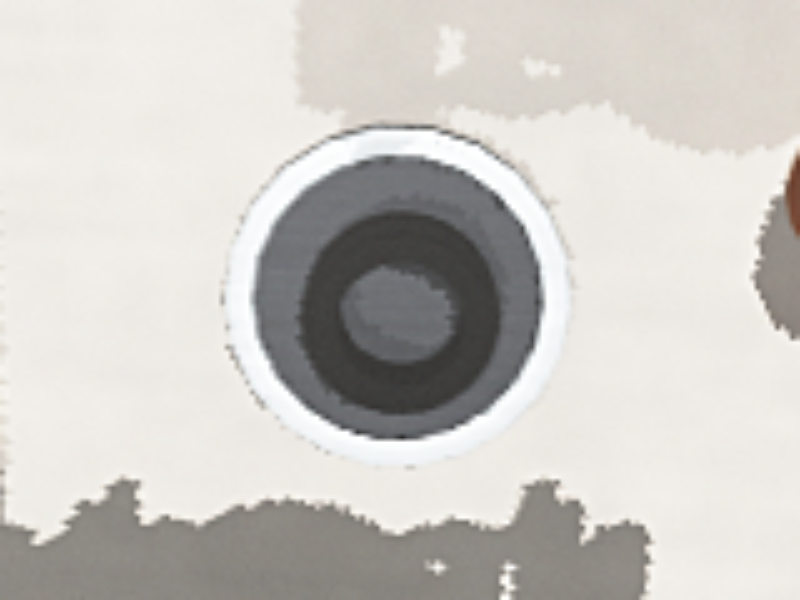

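The ring lies flat, about 2–3 mm off the middle of the seat. All 16 picture views are used, so the rest goes by numbers. Now the bottle.

Emit:
arm_command:
  deltas:
    - {"dp": [0,0,0],"delta_rot": [0,0.131,0],"fingers": 0}
    - {"dp": [0,0,0],"delta_rot": [0,0.131,0],"fingers": 0}
    - {"dp": [0,0,0],"delta_rot": [0,0.131,0],"fingers": 0}
    - {"dp": [0,0,0],"delta_rot": [0,0.131,0],"fingers": 0}
    - {"dp": [0,0,0],"delta_rot": [0,0.131,0],"fingers": 0}
    - {"dp": [0,0,0],"delta_rot": [0,0.131,0],"fingers": 0}
    - {"dp": [0,0,0],"delta_rot": [0,0.131,0],"fingers": 0}
    - {"dp": [0,0,0],"delta_rot": [0,0.131,0],"fingers": 0}
    - {"dp": [0,0,0],"delta_rot": [0,0.131,0],"fingers": 0}
    - {"dp": [0,0,0],"delta_rot": [0,0.131,0],"fingers": 0}
    - {"dp": [0,0,0],"delta_rot": [0,0.131,0],"fingers": 0}
    - {"dp": [0,0,0],"delta_rot": [0,0.131,0],"fingers": 0}
    - {"dp": [0.002,0,-0.0337],"delta_rot": [0,0,0],"fingers": 0}
    - {"dp": [0.002,0,-0.035],"delta_rot": [0,0,0],"fingers": 0}
    - {"dp": [0.002,0,-0.035],"delta_rot": [0,0,0],"fingers": 0}
    - {"dp": [0.0024,0,-0.03],"delta_rot": [0,0,0],"fingers": 0}
    - {"dp": [0,0,0],"delta_rot": [0,0,0],"fingers": 0}
    - {"dp": [0,0,0],"delta_rot": [0,0,0],"fingers": 0}
    - {"dp": [0,0,0],"delta_rot": [0,0,0],"fingers": 0}

```text
t: 24.3
eef_pos: [0.4484, 0.195, 0.1674]
tool_rot: [0.687, -0.169, 0.169, -0.687]
ft_force: [-0.1, 0.3, -0.4]
opening: 0.0856
```

```bash
python3 - <<'E'
from h import *
st=ctrl.state();M=R.from_quat(st['tool_rot']).as_matrix();go([.4487,.1948,.0346],-27.68);im=snap('wrist','w14.png')[:,:,::-1]
hsv=cv2.cvtColor(np.ascontiguousarray(im),cv2.COLOR_BGR2HSV);red=((hsv[:,:,1]>100)&((hsv[:,:,0]<8)|(hsv[:,:,0]>170))&(hsv[:,:,2]<150)).astype(np.uint8)
c=[c for c in cv2.findContours(red,cv2.RETR_EXTERNAL,cv2.CHAIN_APPROX_NONE)[0] if cv2.contourArea(c)>100]
for k in c: print(cv2.boundingRect(k))
print('expect body top',px('wrist',[.4487,.1948,.059],st),'cap',px('wrist',[.4487,.1948,.09],st),'foot',px('wrist',[.4487,.1948,.004],st))
E
```

```text
t 24.3 pos [0.4484 0.195  0.1674] yaw -27.65 tilt (np.float64(-0.0006), np.float64(-0.0003)) F [-0.1  0.3 -0.4] op 0.0856
dp now [ 4.000e-04  1.328e-01 -1.000e-04] rot_y 0.0005
dp after turn [ 4.000e-04  1.328e-01 -1.000e-04]
expect body top [276.64203519 215.10123515] cap [276.61101479 225.3309616 ] foot [276.68248655 201.7681433 ]
```

```bash
python3 - <<'E'
from h import *
im=cv2.imread('pics/w14.png').astype(int)
m=((im[:,:,2]>im[:,:,1]+25)&(im[:,:,2]>im[:,:,0]+25)&(im[:,:,2]<140)).astype(np.uint8)
for k in cv2.findContours(m,cv2.RETR_EXTERNAL,cv2.CHAIN_APPROX_NONE)[0]:
    if cv2.contourArea(k)>40: print(cv2.boundingRect(k),cv2.contourArea(k))
E
```

```text
(257, 199, 37, 22) 387.5
```

The bottle is where expected (columns 257–294). Descend and grip.

Emit:
arm_command:
  deltas:
    - {"dp": [0,0.03,0],"delta_rot": [0,0,0],"fingers": 0}
    - {"dp": [0,0.035,0],"delta_rot": [0,0,0],"fingers": 0}
    - {"dp": [0,0.035,0],"delta_rot": [0,0,0],"fingers": 0}
    - {"dp": [0,0.02,0],"delta_rot": [0,0,0],"fingers": 0}
    - {"dp": [0,0.0128,0],"delta_rot": [0,0,0],"fingers": 0}
    - {"dp": [0,0,0],"delta_rot": [0,0,0],"fingers": 0}
    - {"dp": [0,0,0],"delta_rot": [0,0,0],"fingers": 0.3}
    - {"dp": [0,0,0],"delta_rot": [0,0,0],"fingers": 1}
    - {"dp": [0,0,0],"delta_rot": [0,0,0],"fingers": 1}
    - {"dp": [0,0,0],"delta_rot": [0,0,0],"fingers": 1}
    - {"dp": [0,0,0],"delta_rot": [0,0,0],"fingers": 1}
    - {"dp": [0,0,0],"delta_rot": [0,0,0],"fingers": 1}
    - {"dp": [0,0,0],"delta_rot": [0,0,0],"fingers": 1}
    - {"dp": [0,0,0],"delta_rot": [0,0,0],"fingers": 1}
  force: 40

```text
t: 25.75
eef_pos: [0.4493, 0.1948, 0.0365]
tool_rot: [-0.686, 0.169, -0.17, 0.687]
ft_force: [-0.5, -0.3, 5.0]
opening: 0.0325
```

```bash
python3 - <<'E'
from h import *
go([.6134,.2623,.0356],-27.68)
E
```

```text
t 25.75 pos [0.4493 0.1948 0.0365] yaw -27.68 tilt (np.float64(0.0015), np.float64(0.0017)) F [-0.5 -0.3  5. ] op 0.0325
dp now [0.114  0.0013 0.136 ] rot_y -0.0001
dp after turn [0.114  0.0013 0.136 ]
```

Emit:
arm_command:
  deltas:
    - {"dp": [0,-0.02,0],"delta_rot": [0,0,0],"fingers": 1}
    - {"dp": [0,-0.03,0],"delta_rot": [0,0,0],"fingers": 1}
    - {"dp": [0,-0.03,0],"delta_rot": [0,0,0],"fingers": 1}
    - {"dp": [0.012,0,0.014],"delta_rot": [0,0,0],"fingers": 1}
    - {"dp": [0.024,0,0.029],"delta_rot": [0,0,0],"fingers": 1}
    - {"dp": [0.024,0,0.029],"delta_rot": [0,0,0],"fingers": 1}
    - {"dp": [0.024,0,0.029],"delta_rot": [0,0,0],"fingers": 1}
    - {"dp": [0.018,0,0.021],"delta_rot": [0,0,0],"fingers": 1}
    - {"dp": [0.012,0,0.014],"delta_rot": [0,0,0],"fingers": 1}
    - {"dp": [0,0,0],"delta_rot": [0,0,0],"fingers": 1}
    - {"dp": [0,0.02,0],"delta_rot": [0,0,0],"fingers": 1}
    - {"dp": [0,0.02,0],"delta_rot": [0,0,0],"fingers": 1}
    - {"dp": [0,0.02,0],"delta_rot": [0,0,0],"fingers": 1}
    - {"dp": [0,0.01,0],"delta_rot": [0,0,0],"fingers": 1}
    - {"dp": [0,0.002,0],"delta_rot": [0,0,0],"fingers": 1}
    - {"dp": [0,0,0],"delta_rot": [0,0,0],"fingers": 1}
    - {"dp": [0,0,0],"delta_rot": [0,0,0],"fingers": 1}

```text
t: 27.45
eef_pos: [0.6131, 0.2623, 0.0446]
tool_rot: [-0.686, 0.169, -0.17, 0.687]
ft_force: [0.3, 0.8, -1.5]
opening: 0.0322
```

Emit:
arm_command:
  deltas:
    - {"dp": [0,0.004,0],"delta_rot": [0,0,0],"fingers": 1}
    - {"dp": [0,0.002,0],"delta_rot": [0,0,0],"fingers": 1}
    - {"dp": [0,0.001,0],"delta_rot": [0,0,0],"fingers": 1}
    - {"dp": [0,0,0],"delta_rot": [0,0,0],"fingers": 1}
    - {"dp": [0,0,0],"delta_rot": [0,0,0],"fingers": 1}

```text
t: 27.95
eef_pos: [0.6129, 0.2623, 0.0376]
tool_rot: [-0.686, 0.169, -0.169, 0.687]
ft_force: [-2.3, -0.5, 5.6]
opening: 0.0321
```

Emit:
arm_command:
  deltas:
    - {"dp": [0,0,0],"delta_rot": [0,0,0],"fingers": 0.4}
    - {"dp": [0,0,0],"delta_rot": [0,0,0],"fingers": 0}
    - {"dp": [0,0,0],"delta_rot": [0,0,0],"fingers": 0}
    - {"dp": [0,0,0],"delta_rot": [0,0,0],"fingers": 0}
    - {"dp": [0,0,0],"delta_rot": [0,0,0],"fingers": 0}
    - {"dp": [0,-0.02,0],"delta_rot": [0,0,0],"fingers": 0}
    - {"dp": [0,-0.04,0],"delta_rot": [0,0,0],"fingers": 0}
    - {"dp": [0,-0.04,0],"delta_rot": [0,0,0],"fingers": 0}
    - {"dp": [0,-0.02,0],"delta_rot": [0,0,0],"fingers": 0}
    - {"dp": [-0.0113,0,-0.0206],"delta_rot": [0,0,0],"fingers": 0}
    - {"dp": [-0.0227,0,-0.0412],"delta_rot": [0,0,0],"fingers": 0}
    - {"dp": [-0.0227,0,-0.0412],"delta_rot": [0,0,0],"fingers": 0}
    - {"dp": [-0.0227,0,-0.0412],"delta_rot": [0,0,0],"fingers": 0}
    - {"dp": [-0.0227,0,-0.0412],"delta_rot": [0,0,0],"fingers": 0}
    - {"dp": [-0.0112,0,-0.0204],"delta_rot": [0,0,0],"fingers": 0}
    - {"dp": [0,0,0],"delta_rot": [0,0,0],"fingers": 0}
    - {"dp": [0,0,0],"delta_rot": [0,0,0],"fingers": 0}

```text
t: 29.65
eef_pos: [0.4169, 0.1325, 0.1568]
tool_rot: [-0.686, 0.169, -0.17, 0.687]
ft_force: [0.6, -1.0, 0.3]
opening: 0.0857
```

```bash
python3 - <<'E'
from h import *
st=ctrl.state();go([.417,.1326,.0378],-27.68);im=snap('wrist','w15.png');g=im.max(2)
P=px('wrist',[.417,.1326,.066],st);print(P)
x,y=P.astype(int);m=np.zeros_like(g);m[y-35:y+30,x-40:x+40]=(g[y-35:y+30,x-40:x+40]<60)*255
for k in cv2.findContours(m,cv2.RETR_EXTERNAL,cv2.CHAIN_APPROX_NONE)[0]:
    if cv2.contourArea(k)>100: print(cv2.boundingRect(k),cv2.contourArea(k))
E
```

```text
t 29.65 pos [0.4169 0.1325 0.1568] yaw -27.69 tilt (np.float64(0.0011), np.float64(0.0013)) F [ 0.6 -1.   0.3] op 0.0857
dp now [-0.0002  0.119  -0.    ] rot_y -0.0003
dp after turn [-0.0002  0.119  -0.    ]
[275.98348083 220.4776089 ]
(257, 188, 41, 54) 249.5
```

Emit:
arm_command:
  deltas:
    - {"dp": [0,0.03,0],"delta_rot": [0,0,0],"fingers": 0}
    - {"dp": [0,0.035,0],"delta_rot": [0,0,0],"fingers": 0}
    - {"dp": [0,0.03,0],"delta_rot": [0,0,0],"fingers": 0}
    - {"dp": [0,0.015,0],"delta_rot": [0,0,0],"fingers": 0}
    - {"dp": [0,0.0085,0],"delta_rot": [0,0,0],"fingers": 0}
    - {"dp": [0,0,0],"delta_rot": [0,0,0],"fingers": 0}
    - {"dp": [0,0,0],"delta_rot": [0,0,0],"fingers": 0.3}
    - {"dp": [0,0,0],"delta_rot": [0,0,0],"fingers": 1}
    - {"dp": [0,0,0],"delta_rot": [0,0,0],"fingers": 1}
    - {"dp": [0,0,0],"delta_rot": [0,0,0],"fingers": 1}
    - {"dp": [0,0,0],"delta_rot": [0,0,0],"fingers": 1}
    - {"dp": [0,0,0],"delta_rot": [0,0,0],"fingers": 1}
    - {"dp": [0,0,0],"delta_rot": [0,0,0],"fingers": 1}
    - {"dp": [0,0,0],"delta_rot": [0,0,0],"fingers": 1}

```text
t: 31.1
eef_pos: [0.4173, 0.1327, 0.0387]
tool_rot: [-0.686, 0.169, -0.17, 0.687]
ft_force: [-1.0, -0.1, 5.6]
opening: 0.0363
```

```bash
python3 - <<'E'
from h import *
go([.5691,.173,.0389],-27.68)
E
```

```text
t 31.1 pos [0.4173 0.1327 0.0387] yaw -27.67 tilt (np.float64(0.0012), np.float64(0.0014)) F [-1.  -0.1  5.6] op 0.0363
dp now [1.157e-01 1.000e-04 1.062e-01] rot_y 0.0001
dp after turn [1.157e-01 1.000e-04 1.062e-01]
```

Emit:
arm_command:
  deltas:
    - {"dp": [0,-0.025,0],"delta_rot": [0,0,0],"fingers": 1}
    - {"dp": [0,-0.03,0],"delta_rot": [0,0,0],"fingers": 1}
    - {"dp": [0,-0.03,0],"delta_rot": [0,0,0],"fingers": 1}
    - {"dp": [0.0157,0,0.0142],"delta_rot": [0,0,0],"fingers": 1}
    - {"dp": [0.025,0,0.023],"delta_rot": [0,0,0],"fingers": 1}
    - {"dp": [0.025,0,0.023],"delta_rot": [0,0,0],"fingers": 1}
    - {"dp": [0.025,0,0.023],"delta_rot": [0,0,0],"fingers": 1}
    - {"dp": [0.015,0,0.014],"delta_rot": [0,0,0],"fingers": 1}
    - {"dp": [0.01,0,0.009],"delta_rot": [0,0,0],"fingers": 1}
    - {"dp": [0,0,0],"delta_rot": [0,0,0],"fingers": 1}
    - {"dp": [0,0.02,0],"delta_rot": [0,0,0],"fingers": 1}
    - {"dp": [0,0.02,0],"delta_rot": [0,0,0],"fingers": 1}
    - {"dp": [0,0.02,0],"delta_rot": [0,0,0],"fingers": 1}
    - {"dp": [0,0.013,0],"delta_rot": [0,0,0],"fingers": 1}
    - {"dp": [0,0.006,0],"delta_rot": [0,0,0],"fingers": 1}
    - {"dp": [0,0,0],"delta_rot": [0,0,0],"fingers": 1}
    - {"dp": [0,0,0],"delta_rot": [0,0,0],"fingers": 1}

```text
t: 32.8
eef_pos: [0.5687, 0.1728, 0.0446]
tool_rot: [-0.686, 0.169, -0.169, 0.687]
ft_force: [0.5, -0.9, -0.8]
opening: 0.0356
```

Emit:
arm_command:
  deltas:
    - {"dp": [0,0.003,0],"delta_rot": [0,0,0],"fingers": 1}
    - {"dp": [0,0.0015,0],"delta_rot": [0,0,0],"fingers": 1}
    - {"dp": [0,0.001,0],"delta_rot": [0,0,0],"fingers": 1}
    - {"dp": [0,0,0],"delta_rot": [0,0,0],"fingers": 1}
    - {"dp": [0,0,0],"delta_rot": [0,0,0],"fingers": 1}

```text
t: 33.3
eef_pos: [0.5689, 0.173, 0.0397]
tool_rot: [-0.686, 0.169, -0.17, 0.687]
ft_force: [-2.8, -1.2, 7.6]
opening: 0.0357
```

Contact at the expected height. Release, rise, and back off to where the top camera sees the row.

Emit:
arm_command:
  deltas:
    - {"dp": [0,0,0],"delta_rot": [0,0,0],"fingers": 0.4}
    - {"dp": [0,0,0],"delta_rot": [0,0,0],"fingers": 0}
    - {"dp": [0,0,0],"delta_rot": [0,0,0],"fingers": 0}
    - {"dp": [0,0,0],"delta_rot": [0,0,0],"fingers": 0}
    - {"dp": [0,0,0],"delta_rot": [0,0,0],"fingers": 0}
    - {"dp": [0,-0.02,0],"delta_rot": [0,0,0],"fingers": 0}
    - {"dp": [0,-0.04,0],"delta_rot": [0,0,0],"fingers": 0}
    - {"dp": [0,-0.045,0],"delta_rot": [0,0,0],"fingers": 0}
    - {"dp": [0,-0.045,0],"delta_rot": [0,0,0],"fingers": 0}
    - {"dp": [0,-0.045,0],"delta_rot": [0,0,0],"fingers": 0}
    - {"dp": [-0.006,-0.015,-0.0455],"delta_rot": [0,0,0],"fingers": 0}
    - {"dp": [0,0,0],"delta_rot": [0,0,0],"fingers": 0}
    - {"dp": [0,0,0],"delta_rot": [0,0,0],"fingers": 0}
    - {"dp": [0,0,0],"delta_rot": [0,0,0],"fingers": 0}

```text
t: 34.7
eef_pos: [0.5417, 0.1354, 0.2474]
tool_rot: [0.687, -0.169, 0.169, -0.687]
ft_force: [0.8, -0.4, -1.2]
opening: 0.0853
```

```bash
cat > cmp.py <<'E'
from h import *
st=ctrl.state();go([.5438,.1342,.2511],-27.61);b=snap('wrist','w16.png')[:,:,::-1]
a=cv2.imread('pics/w4.png')
ga,gb=[cv2.cvtColor(np.ascontiguousarray(i),cv2.COLOR_BGR2GRAY) for i in(a,b)]
# shift of each patch between start picture and now
for n,(x,y),h in [('trough end',(278,36),14),('bottle',(278,50),22),('black',(281,156),20),('white',(277,196),18),('tray',(190,205),40),('objective',(283,285),18),('eyepiece',(330,284),20)]:
    t=ga[max(y-h,0):y+h,x-h:x+h]; S=gb[max(y-h-14,0):y+h+14,x-h-14:x+h+14]
    r=cv2.matchTemplate(S,t,cv2.TM_CCOEFF_NORMED);_,v,_,p=cv2.minMaxLoc(r);print(n,'score',round(v,2),'shift px',p[0]-14,p[1]-min(14,max(y-h,0)))
g=b.max(2).astype(np.uint8)
m=np.zeros_like(g);m[45:100,150:205]=(g[45:100,150:205]<60)*255
for lo,z,n in((140,.006,'seat'),(60,.024,'ring')):
    m=np.zeros_like(g);m[40:104,146:208]=(g[40:104,146:208]<lo)*255
    k=max(cv2.findContours(m,cv2.RETR_EXTERNAL,cv2.CHAIN_APPROX_NONE)[0],key=cv2.contourArea);e=cv2.fitEllipse(cv2.convexHull(k));print(n,np.round(e[0],1),np.round(e[1],1),pt('wrist',e[0],z,st).round(4))
E
python3 cmp.py
```

```text
t 34.7 pos [0.5417 0.1354 0.2474] yaw -27.67 tilt (np.float64(-0.0009), np.float64(-0.0004)) F [ 0.8 -0.4 -1.2] op 0.0853
dp now [ 0.0024 -0.0037 -0.0001] rot_y -0.0011
dp after turn [ 0.0024 -0.0037 -0.0001]
trough end score 1.0 shift px 1 0
bottle score 0.98 shift px 1 0
black score 0.94 shift px 2 1
white score 0.91 shift px 1 0
tray score 0.97 shift px 1 1
objective score 0.93 shift px 1 1
eyepiece score 0.96 shift px 2 1
seat [176.1  71.3] [48.6 53.4] [0.5018 0.3176 0.006 ]
ring [168.8  68.1] [12.4 19.9] [0.4995 0.3188 0.024 ]
```

Every patch shifted by the same 1–2 px as the fixed trough, which is the camera's own small offset. The canister, bottle, objective and eyepiece are therefore all where they stood at the start. Handing in.

```bash
python3 -c "
from workcell import ctrl
print(ctrl.close_job())"
```

```text
the job is handed in; nothing more can be done
None
```

I finished the job and handed it in at about 35 s on the robot clock; handing in gives no verdict. The black canister and the bottle went to the tray, and the ring went flat into the seat. The bottle and then the canister went back to their places in the trough.

**Ring:** the close-up after release shows it flat, about 2–3 mm off the seat centre (limit 11 mm). The final colour-mask reading caught only part of the ring, but it put the offset in the same range.

**Canister, bottle and bystanders:** comparing the last wrist picture with the one from the start, all of them moved 1–2 pixels (about 1–2 mm). The fixed trough and tray moved about as much, because the camera was not in quite the same spot.

**Discrepancies:**
- My first move call was refused because of a missing field and cost no time.
- Single-view positions for the seat and ring disagreed by 2–5 mm, so I averaged the views and corrected by sight just before placing.
- The bottle gripped at about 32.5 mm instead of 36 mm. It was held upright and seated at the expected height both times.
- I had used all 16 picture views by the time the ring was placed. The return of the two neighbours was checked only by numbers, contact height and picture matching.

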